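# Clamp a circuit board in the repair holder

## Task

Clamp the circuit board in its holder: take the big slotted driver from its stand, put its blade into the slot of each of the two clamp screws and turn the screw clockwise to its stop, so that both toes lie over the board. Turn the clamps only with the driver, not with the gripper, then put the driver back in its stand, fully home and upright. Leave the board and everything else on the bench where they are.

Things in the scene. Friction and masses are not known exactly. Their poses are not given: they have to be found in the camera images.
- clamp_left (a joint): the left toe clamp of the board holder (one end, at +y of the holder) (rad). 0 = open: the steel toe (67 mm from the screw's axis) points to the holder's +x, beside the board; grows clockwise seen from above to a hard stop at 1.571, where it points along the holder's -y, over the edge of the board. Starts at 0 to 0.5. Friction 0.12 N m; stays where left.
- clamp_right (a joint): the right toe clamp of the board holder (the other end, at -y of the holder) (rad). 0 = open: the steel toe (67 mm from the screw's axis) points to the holder's -x, beside the board; grows clockwise seen from above to a hard stop at 1.571, where it points along the holder's +y, over the edge of the board. Starts at 0 to 0.5. Friction 0.12 N m; stays where left.
- clamp_left_slot (a point): centre of the mouth of the straight slot in the brass screw head of the left toe clamp. The head is 40 mm across and stands 10 mm above the clamp's steel disc; the slot is 8 mm wide, 10 mm deep, open at both ends and upwards, and runs along this frame's x axis, which turns with the clamp and is also the way the toe points. z is up. This point is 42.5 mm above the table.
- clamp_right_slot (a point): centre of the mouth of the straight slot in the brass screw head of the right toe clamp. The head is 40 mm across and stands 10 mm above the clamp's steel disc; the slot is 8 mm wide, 10 mm deep, open at both ends and upwards, and runs along this frame's x axis, which turns with the clamp and is also the way the toe points. z is up. This point is 42.5 mm above the table.
- holder: the board holder, a dark steel plate 140 x 270 x 12 mm fixed to the bench, origin at the middle of its underside, y along its length, z up. The clamp screws stand on its centre line at y = +100 mm (left) and y = -100 mm (right); the toes sweep 25 to 33 mm above the table.
- board_mid (a point): middle of the upper face of the green circuit board (112 x 130 x 4 mm, 0.25 kg), which lies loose between low stops in the holder, upper face 24 mm above the table. A finned heat sink (50 x 50 mm) at its centre rises 18 mm above that face.
- driver_grip (a point): centre of the driver's black handle: 36 mm along x, 24 mm along y (the flats to grip), 70 mm tall; z up along the driver (142 mm long, 0.15 to 0.29 kg). Below it a round steel flange, 52 mm in diameter, underside 41 mm below this point, then a 12 mm shaft; the blade tip is 107 mm below this point. Starts upright, hanging by the flange in the stand, at any yaw.
- driver_tip (a point): centre of the end of the driver's flat steel blade, 107 mm below the handle's centre on the driver's axis. The blade is 28 mm wide along this frame's x and 4 mm thick along y (2.5 mm in the last 4 mm), 18 mm long, so in the 8 mm slot it turns about 0.15 rad freely before it bites. z points up along the driver to its handle.
- stand_mouth (a point): centre of the mouth of the driver stand, a grey block 84 x 84 mm, 78 mm high, fixed to the bench, with a round upright through-hole of 36 mm diameter. With the driver home, its flange lies flat on the block, so the blade tip is 66 mm below this point and the handle's centre 41 mm above it.
- flux_bottle_mid (a point): middle of a brown bottle, 48 mm in diameter and 105 mm tall; bystander
- solder_reel_mid (a point): middle of a steel reel lying flat, 62 mm in diameter, 30 mm tall; bystander
- carton_mid (a point): middle of a white flat carton, 90 x 150 x 35 mm; bystander
- meter_mid (a point): middle of a grey hand-held meter, 160 x 80 x 43 mm; bystander
- power_brick_mid (a point): middle of a black power brick, 120 x 55 x 32 mm; bystander
- brush_grip (a point): handle of a flat brush, 170 mm long, 42 mm wide, 20 mm high, lying flat; bystander
Things that resemble listed ones, but are neither listed nor needed, are in the scene too. What is shaped like the part that bears stand_mouth but blue is not meant. Leave any blue or red look-alike of the part that bears driver_grip alone.

How it is judged:
By the outcome, as a careful person would: the job done as asked, in the order asked, and still so for the second after the job is handed in, with the robot touching nothing.
It also fails if it takes over 58 s, if anything falls off the work surface, if the arm or the gripper's body presses on something with over 40 N, if the wrist force passes 120 N, or if a joint passes its speed limit or range.

## Robot

A 7-joint arm with a two-finger parallel gripper is mounted at the origin on the work surface. World frame = base frame: x ahead of the robot, y to its left, z up, the work surface at z = 0. Lengths are in m, angles in rad, forces in N, time in s.
With the tool pointing down it reaches from about 0.4 to 0.85 m from the base axis. Payload 10.4 kg.
Tool frame: the origin (TCP) lies between the finger pads; the fingertips stand manip.finger_overhang ahead of it and the grasp point (between the pads) lies 11 mm behind it (manip.finger_overhang is the distance from the TCP to the fingertips, in m); x points along the fingers, z is the direction in which the jaws open and shut, and the axes are right-handed (so a half turn about x gives the same grasp; the last joint's range is limited). The gripper opens to 85 mm and grips with 20 to 120 N. Pads are 22 mm wide; open, the fingers measure 114 mm over their backs; the gripper's body (76 mm by 85 mm) begins 54 mm behind the grasp point. The pads swing forward as they close: fully open they stand 13 mm farther back than shut.
Start: joints at [1.27, 0.332, -0.065, 1.46, 0.022, 1.35, -0.088], TCP at [0.171, -0.601, 0.239] pointing down, gripper open.
Joint ranges: [-2.6, 2.6], [-0.5, 2.12], [-1.47, 1.34], [0.16, 2.42], [-1.27, 4.41], [0.06, 2.06], [-2.6, 2.6]. Speed limits (rad/s): [2.22, 2.22, 2.79, 2.79, 3.14, 3.14, 3.14].

## Interface

Orientations are given as a unit quaternion [x, y, z, w].
In Python, from workcell import get_obs, camera, workorder, manip gives the robot as it stands. The module is installed in compiled form; this text tells all that it offers.
- The arm moves only by the tool play_rows, never from a script. Its argument "increments" is text: rows parted by semicolons, each of 4 numbers parted by spaces: the shift along the tool's x, y, z in m, then the turn about the tool's x in rad. A call has 1 to 20 rows; each row shifts and turns the pose as measured when the row begins, along the tool's axes as they then stand; what a row does not reach is not made up. A row lasts 1/10 s, in which the tool goes at most 50 mm and 8.59 degrees, less where a joint would pass 70% of its speed; a pose out of reach is approached as far as the arm can. A call is refused whole if a number of a shift passes 0.05 or a number of a turn 0.15, either way. A call with a gripper value outside its range is refused whole. "hand" is the gripper command: -1 is fully open, 1 is shut, values between are in proportion, set as the call begins (left out, the last holds). The fingers move at their own pace and stop on an object; "squeeze" is the grip in N (left out, the last holds). Time passes only in rows, so rows that do not move let the fingers close. It gives the time, the measured TCP pose, the force and the opening at its end, in the units of the state.
- get_obs(): the state, without advancing time (a new reading comes with each control period).
- camera(name): name is "scene" or "top"; returns a dict with "img" (384x512x3 uint8, blue, green, red), "fov_y" (degrees; the focal length in pixels is half the picture's height over the tangent of half this angle, whatever the lens; pixels are square), "cx", "cy" (the principal point, pixels), "distortion" ([k1, k2, p1, p2, k3] as OpenCV has them; the pictures are not rectified), "R" (3x3) and "t" (3): a world point X has camera coordinates R X + t. Camera axes: x right, y down, z forward; pixel columns grow to the right and rows downward; lengths in m; the calibration is good to about 2 mm. A picture is of the moment at which its call begins. There is no depth.
- workorder.hand_in(): hands the job in, once; it reports no verdict.
The state is a dict: "clock": time; "joint_pos": joint angles; "joint_velocities": joint speeds; "tau": joint torques, N m; "position": TCP position; "ee_rot": TCP orientation; "ft_force": force on the tool from outside, world axes, zero at the start; "torque": the same for the moment, N m; "grip_width": opening from 0.0 (shut) to 1.0 (fully open).
Only numpy, scipy, OpenCV 4.12 (cv2) and the standard library are available. Lean on these libraries where they do the work, as an engineer would, in place of code of your own. Each camera call takes 0.05 s, during which the arm holds its last target.

## Working session

There is one attempt and no reset: what is moved stays moved. The work goes in short steps, Python scripts to look and compute and a tool call to move; the robot and the scene stay as the last step left them, time stands still between calls to the robot, and variables do not carry over. Pictures are saved under pics/ and viewed, and the job is handed in when it is done.

Besides the shell and the picture viewer there is one more tool, called after ">>>" by a JSON object that holds its "fn" and its "kwargs", one argument or row to a line. play_rows: Moves the arm, as the interface text tells. Its arguments: {"type":"object","properties":{"increments":{"type":"string"},"hand":{"type":"number"},"squeeze":{"type":"number"}},"required":["increments"]}

```bash
mkdir -p pics; cat > h.py <<'E'
import numpy as np, cv2, json
from workcell import get_obs, camera, workorder, manip
E
python3 - <<'E'
from h import *
o=get_obs(); print({k:np.round(v,3).tolist() for k,v in o.items()}); print(manip.finger_overhang)
for n in ("scene","top"):
    c=camera(n); cv2.imwrite(f"pics/{n}0.png",c["img"]); np.savez(f"{n}0.npz",**{k:np.array(v) for k,v in c.items()})
    print(n,c["fov_y"],c["cx"],c["cy"],c["distortion"],np.round(c["R"],3).tolist(),np.round(c["t"],3))
print(get_obs()["clock"])
E
```

```text
{'clock': 0.0, 'joint_pos': [1.27, 0.333, -0.065, 1.461, 0.022, 1.35, -0.089], 'joint_velocities': [0.001, 0.0, 0.0, -0.001, 0.002, 0.0, 0.002], 'tau': [0.001, -62.544, 0.05, -39.161, 0.016, 0.01, -0.0], 'position': [0.171, -0.601, 0.239], 'ee_rot': [0.426, 0.565, -0.426, 0.564], 'ft_force': [0.502, 0.182, -0.207], 'torque': [-0.011, -0.038, 0.011], 'grip_width': 1.004}
0.008
scene 48.90672638497452 262.51219544117976 191.89842251951438 [-0.1568509  0.         0.         0.         0.       ] [[0.358, 0.934, 0.008], [0.768, -0.29, -0.571], [-0.531, 0.211, -0.821]] [-0.198 -0.375  1.648]
top 48.4863664800333 263.7374811156413 195.2868452261792 [0.01648931 0.         0.         0.         0.        ] [[0.01, -1.0, 0.015], [-0.981, -0.012, -0.191], [0.191, -0.013, -0.981]] [-0.033  0.57   1.279]
0.1
```

View pics/scene0.png

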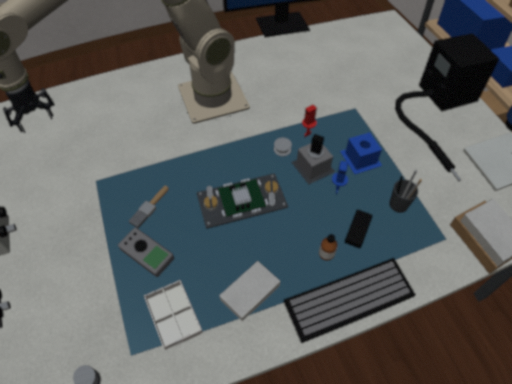

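View pics/top0.png

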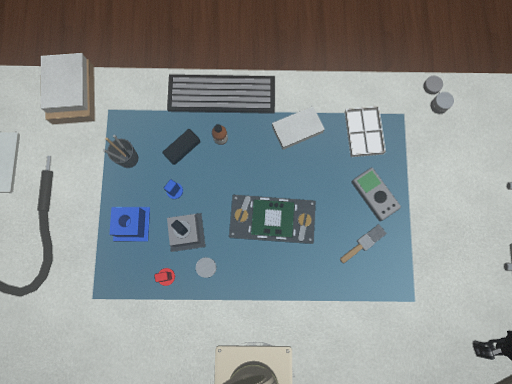

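Top view: grey stand with the black-handled driver at about (182,229), left screw (241,215), right screw (305,220). The red and blue look-alikes are nearby. I'll zoom in.

```bash
python3 - <<'E'
from h import *
t=cv2.imread("pics/top0.png"); s=cv2.imread("pics/scene0.png")
a=cv2.resize(t[180:260,150:330],None,fx=4.4,fy=4.4,interpolation=cv2.INTER_CUBIC); cv2.imwrite("pics/tz0.png",a)
a=cv2.resize(s[120:230,190:340],None,fx=5,fy=5,interpolation=cv2.INTER_CUBIC); cv2.imwrite("pics/sz0.png",a)
E
```

```text
(no output)
```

View pics/tz0.png

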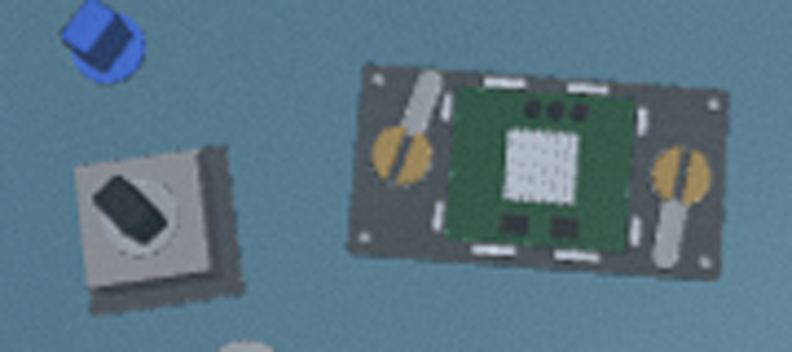

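View pics/sz0.png

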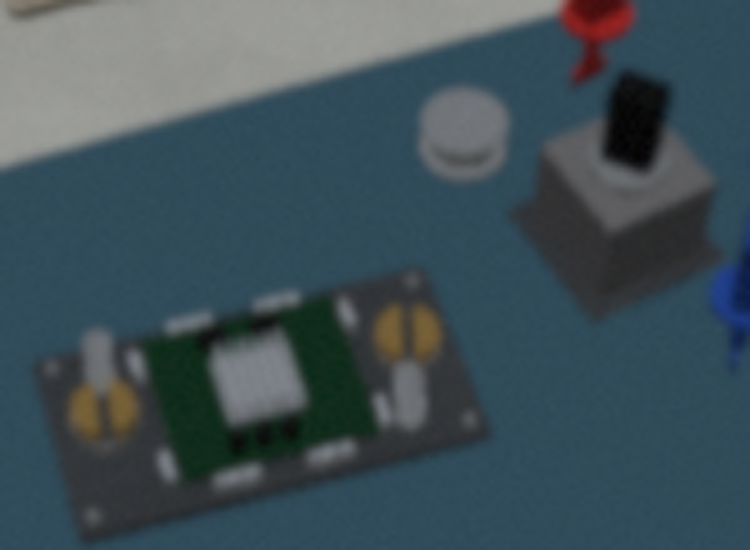

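```bash
cat >> h.py <<'E'
def load(n): 
    d=np.load(n+".npz"); return {k:d[k] for k in d.files}
def K(c):
    f=c["img"].shape[0]/2/np.tan(np.radians(float(c["fov_y"]))/2)
    return np.array([[f,0,float(c["cx"])],[0,f,float(c["cy"])],[0,0,1.]])
def ray(c,px):
    px=np.array(px,float).reshape(-1,1,2)
    u=cv2.undistortPoints(px,K(c),np.array(c["distortion"],float)).reshape(-1,2)
    d=np.c_[u,np.ones(len(u))]@np.array(c["R"]); o=-np.array(c["R"]).T@np.array(c["t"])
    return o,d/np.linalg.norm(d,axis=1)[:,None]
def onz(c,px,z):
    o,d=ray(c,px); return o+d*((z-o[2])/d[:,2])[:,None]
def tri(c1,p1,c2,p2):
    o1,d1=ray(c1,p1);o2,d2=ray(c2,p2);d1=d1[0];d2=d2[0]
    s=np.linalg.lstsq(np.c_[d1,-d2],o2-o1,rcond=None)[0]
    a=o1+d1*s[0];b=o2+d2*s[1]; return (a+b)/2,np.linalg.norm(a-b)
def proj(c,X):
    return cv2.projectPoints(np.array(X,float).reshape(-1,3),cv2.Rodrigues(np.array(c["R"]))[0],np.array(c["t"],float),K(c),np.array(c["distortion"],float))[0].reshape(-1,2)
def comps(m,amin):
    n,l,s,ce=cv2.connectedComponentsWithStats(m.astype(np.uint8)); return [(s[i,4],ce[i],l==i) for i in range(1,n) if s[i,4]>=amin]
E
python3 - <<'E'
from h import *
for n in("top0","scene0"):
    c=load(n); im=c["img"]; hsv=cv2.cvtColor(im,cv2.COLOR_BGR2HSV); H,S,V=cv2.split(hsv)
    print(n)
    m=(H>10)&(H<28)&(S>90)&(V>70)
    for a,ce,l in comps(m,20):
        l2=cv2.morphologyEx(l.astype(np.uint8),cv2.MORPH_CLOSE,np.ones((5,5)))
        ys,xs=np.nonzero(l2); print("brass",a,ce.round(1), (xs.min(),xs.max(),ys.min(),ys.max()), cv2.minEnclosingCircle(np.c_[xs,ys].astype(np.float32)))
    for (nm,p) in (("handle",(182,229) if n=="top0" else (316,145)),):
        x,y=p; w=im[y-25:y+25,x-25:x+25]
        g=cv2.cvtColor(w,cv2.COLOR_BGR2GRAY); 
        for a,ce,l in comps(g<50,15): 
            ys,xs=np.nonzero(l); print("dark",a,ce+[x-25,y-25],cv2.minAreaRect(np.c_[xs+x-25,ys+y-25].astype(np.float32)))
c=load("top0"); im=c["img"]
print(cv2.cvtColor(im,cv2.COLOR_BGR2GRAY)[214:250,164:206:1])
E
```

```text
top0
brass 1431 [27.9 21.6] (np.int64(0), np.int64(63), np.int64(0), np.int64(58)) ((30.70353889465332, 27.29646110534668), 40.04231643676758)
brass 13586 [299.7  25. ] (np.int64(61), np.int64(511), np.int64(0), np.int64(72)) ((287.13665771484375, 32.0), 226.1389923095703)
brass 48 [164.6  47.6] (np.int64(158), np.int64(171), np.int64(41), np.int64(55)) ((165.3141632080078, 47.3230094909668), 7.788759231567383)
brass 29 [319.8  45.9] (np.int64(315), np.int64(323), np.int64(41), np.int64(52)) ((320.6333312988281, 46.36666488647461), 5.865442276000977)
brass 21 [290.5  47.2] (np.int64(286), np.int64(294), np.int64(44), np.int64(51)) ((290.4756164550781, 46.76829147338867), 4.4817070960998535)
brass 23 [411.6  56.5] (np.int64(408), np.int64(414), np.int64(53), np.int64(60)) ((412.0, 56.5), 4.031229019165039)
brass 33 [418.3  57.6] (np.int64(415), np.int64(422), np.int64(52), np.int64(64)) ((417.0, 58.0), 6.324655532836914)
brass 24 [247.9  56.9] (np.int64(243), np.int64(254), np.int64(54), np.int64(59)) ((248.5, 57.5), 5.700977325439453)
brass 50 [220.6 133.2] (np.int64(213), np.int64(2
[... 1701 characters left out ...]
p.int64(322), np.int64(335), np.int64(240), np.int64(252)) ((328.5, 245.35714721679688), 7.016842365264893)
dark 34 [308.79411765 121.41176471] ((309.5, 122.0), (4.0, 9.0), 90.0)
dark 26 [307.73076923 131.84615385] ((308.20001220703125, 131.89999389648438), (4.110960960388184, 7.905693531036377), 18.434947967529297)
dark 208 [316.63461538 143.17788462] ((316.25, 143.25), (12.649109840393066, 18.024980545043945), 18.434947967529297)
dark 122 [323.07377049 165.8442623 ] ((321.0, 164.5), (9.0, 20.0), 90.0)
[[109 113 111 ... 116 113 114]
 [114 113 113 ... 113 112 114]
 [112 112 112 ... 114 115 116]
 ...
 [113 112 114 ...  91  95 113]
 [111 113 113 ... 116 115 117]
 [110 114 115 ... 117 112 114]]
```

```bash
python3 - <<'E'
from h import *
t=load("top0"); s=load("scene0")
L=((240.7,215.0),(271.1,186.1)); R=((304.45,219.4),(210.3,201.5))
for nm,(a,b) in (("L",L),("R",R)):
    p,e=tri(t,[a],s,[b]); print(nm,p.round(4),e.round(4),"top@z",onz(t,[a],.041).round(4),"scene@z",onz(s,[b],.040).round(4))
# slot dir from the two brass half centroids (top view): line of centroids perpendicular to slot
for nm,c,a,b in (("L",t,(237.5,213.6),(243.9,216.2)),("R",t,(301.1,218.7),(307.8,220.1)),("L",s,(267.7,186.1),(274.7,186.1)),("R",s,(206.8,201.9),(213.9,201.1))):
    P=onz(c,[a,b],.0425); d=P[1]-P[0]; print(nm,"perp dir",np.degrees(np.arctan2(d[1],d[0])), np.linalg.norm(d))
# rectify metric top views at several heights
def rect(c,z,x0,x1,y0,y1,sc=5000):
    xs=np.arange(x1,x0,-1/sc); ys=np.arange(y1,y0,-1/sc)
    X,Y=np.meshgrid(xs,ys,indexing="ij"); P=np.c_[X.ravel(),Y.ravel(),np.full(X.size,z)]
    p=proj(c,P).astype(np.float32).reshape(*X.shape,2)
    return cv2.remap(c["img"],p[...,0],p[...,1],cv2.INTER_CUBIC)
p,e=tri(t,[(182,229)],s,[(316,143)]); print(p,e)
st=onz(t,[(182,229)],.154)[0]; print("handle approx",st)
E
```

```text
L [0.5102 0.0454 0.0387] 0.0008 top@z [[0.5098 0.0449 0.041 ]] scene@z [[0.5112 0.0454 0.04  ]]
R [ 0.4985 -0.1547  0.0394] 0.0007 top@z [[ 0.4982 -0.1549  0.041 ]] scene@z [[ 0.499  -0.1544  0.04  ]]
L perp dir -111.57682814184258 0.021687076465354074
R perp dir -101.24580670346658 0.02135735369787749
L perp dir 69.33796409650158 0.022403937065812583
R perp dir 77.10158190611023 0.02226244937993956
[0.45628303 0.21594276 0.12140031] 0.008722466372833
handle approx [0.45112938 0.20595759 0.154     ]
```

```bash
cat >> h.py <<'E'
def rect(c,z,x0,x1,y0,y1,sc=3000):
    xs=np.arange(x1,x0,-1/sc); ys=np.arange(y1,y0,-1/sc)
    X,Y=np.meshgrid(xs,ys,indexing="ij"); P=np.c_[X.ravel(),Y.ravel(),np.full(X.size,z)]
    p=proj(c,P).astype(np.float32).reshape(*X.shape,2)
    return cv2.remap(c["img"],p[...,0],p[...,1],cv2.INTER_CUBIC)
E
python3 - <<'E'
from h import *
t=load("top0"); s=load("scene0")
for n,c in (("t",t),("s",s)): print(n,-c["R"].T@c["t"])
o=[]
for c in (t,s):
    o.append(np.hstack([rect(c,z,.39,.52,.14,.27) for z in (.154,.078)]))
a=np.vstack(o)
a=cv2.convertScaleAbs(a,alpha=1.6,beta=10)
for i in range(1,14):
    q=int(i*.01*3000)
    for oy in (0,390):
        for ox in (0,390):
            cv2.line(a,(ox+q,oy),(ox+q,oy+4),(0,255,255),1);cv2.line(a,(ox,oy+q),(ox+4,oy+q),(0,255,255),1)
cv2.imwrite("pics/r0.png",cv2.resize(a,(600,600)))
E
```

```text
t [ 0.3155532  -0.00918322  1.36439549]
s [ 1.23392843 -0.27082755  1.14058379]
```

View pics/r0.png

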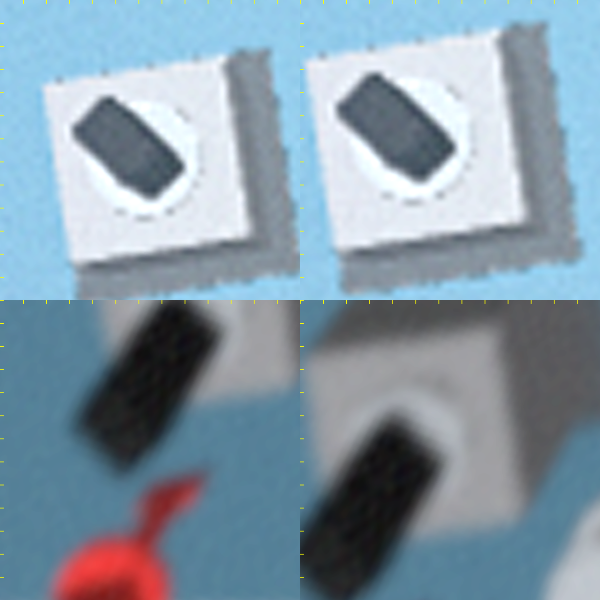

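```bash
python3 - <<'E'
from h import *
t=load("top0"); s=load("scene0")
sc=3000; x1,y1=.54,.29
def poly(m,eps):
    cs=max(cv2.findContours(m.astype(np.uint8),cv2.RETR_EXTERNAL,cv2.CHAIN_APPROX_NONE)[0],key=cv2.contourArea)
    h=cv2.convexHull(cs); p=cv2.approxPolyDP(h,eps,True).reshape(-1,2)
    return cs.reshape(-1,2),p
def w(p): p=np.atleast_2d(p); return np.c_[x1-p[:,1]/sc,y1-p[:,0]/sc]
for n,c,th in (("t",t,None),("s",s,None)):
    im=rect(c,.154,.38,x1,.13,y1); g=cv2.GaussianBlur(cv2.cvtColor(im,cv2.COLOR_BGR2GRAY),(0,0),3).astype(int)
    print(n, "gray pct",np.percentile(g,[1,5,50,90,99]))
    sat=cv2.cvtColor(im,cv2.COLOR_BGR2HSV)[...,1]
    th=70 if n=="t" else 42
    ms=comps(g<th,500)
    for a,ce,l in ms:
        W=w(ce[None]); print(a/sc/sc*1e6,"mm2",W.round(4))
        if abs(W[0,0]-.452)<.04 and abs(W[0,1]-.205)<.04:
            _,p=poly(l,10); P=w(p); 
            for i in range(len(P)):
                d=P[(i+1)%len(P)]-P[i]; print("  ",P[i].round(4),"len %.4f ang %.1f"%(np.linalg.norm(d),np.degrees(np.arctan2(d[1],d[0]))))
im=rect(t,.078,.38,x1,.13,y1)
g=cv2.GaussianBlur(cv2.cvtColor(im,cv2.COLOR_BGR2GRAY),(0,0),2); hs=cv2.cvtColor(im,cv2.COLOR_BGR2HSV)
m=(g>110)&(hs[...,1]<60)
for a,ce,l in comps(m,3000):
    l=cv2.morphologyEx(l.astype(np.uint8),cv2.MORPH_OPEN,np.ones((15,15)))
    cs,p=poly(l,10); r=cv2.minAreaRect(cs.astype(np.float32)); print("stand t",w(r[0]).round(4),np.array(r[1])/sc,r[2])
np.set_printoptions(linewidth=220)
print(cv2.cvtColor(t["img"],cv2.COLOR_BGR2GRAY)[216:246,166:204])
E
```

```text
t gray pct [ 51.  72. 113. 139. 150.]
1001.2222222222222 mm2 [[0.456  0.2142]]
   [0.4767 0.225 ] len 0.0433 ang -129.7
   [0.449  0.1917] len 0.0175 ang 139.6
   [0.4357 0.203 ] len 0.0145 ang 67.0
   [0.4413 0.2163] len 0.0280 ang 45.5
   [0.461  0.2363] len 0.0193 ang -35.9
196.66666666666666 mm2 [[0.4088 0.1948]]
s gray pct [  6.  14.  68.  92. 120.]
59.99999999999999 mm2 [[0.5359 0.287 ]]
2440.1111111111113 mm2 [[0.4831 0.2064]]
   [0.5213 0.192 ] len 0.0210 ang -135.6
   [0.5063 0.1773] len 0.0060 ang 180.0
   [0.5003 0.1773] len 0.0470 ang 151.6
   [0.459  0.1997] len 0.0227 ang 124.9
   [0.446  0.2183] len 0.0250 ang 45.0
   [0.4637 0.236 ] len 0.0067 ang 0.0
   [0.4703 0.236 ] len 0.0563 ang -36.3
   [0.5157 0.2027] len 0.0121 ang -62.0
137.55555555555557 mm2 [[0.4308 0.1999]]
   [0.4393 0.192 ] len 0.0274 ang 145.9
   [0.4167 0.2073] len 0.0192 ang -13.1
   [0.4353 0.203 ] len 0.0117 ang -70.0
452.44444444444446 mm2 [[0.3873 0.2258]]
stand t [[0.4595 0.2203]] [0.0847632 0.0848867] 81.11934661865234
[[112 114 114 ...  91 114 114]
 [115 115 124 ...  87 113 115]
 [116 137 142 ...  92 113 116]
 ...
 [114 109 113 ...  83  83  81]
 [113 113 112 ...  84  82  85]
 [112 112 111 ...  82  79  84]]
```

```bash
cat >> h.py <<'E'
from scipy.spatial.transform import Rotation as Ro
def st(p=True):
    o=get_obs(); R=Ro.from_quat(o["ee_rot"]).as_matrix()
    if p: print("clk %.2f"%o["clock"],"pos",np.round(o["position"],4),"q",np.round(o["joint_pos"],3),"\n  xax",np.round(R[:,0],4),"zyaw %.2f yyaw %.2f"%tuple(np.degrees(np.arctan2(R[1,k],R[0,k])) for k in (2,1)),"F",np.round(o["ft_force"],1),"T",np.round(o["torque"],2),"w %.3f"%o["grip_width"])
    return o,R
def togo(tgt,zyaw=None):
    """world delta expressed in tool axes + turn about tool x (deg of zyaw -> rad)"""
    o,R=st(); d=np.array(tgt)-o["position"]; print("tool delta mm",(R.T@d*1000).round(1),"world",(d*1000).round(1))
    if zyaw is not None:
        cur=np.degrees(np.arctan2(R[1,2],R[0,2])); e=(zyaw-cur+180)%360-180
        print("turn about x rad %.3f (%.2f deg)"%(np.radians(-e),e))
E
python3 - <<'E'
from h import *
st()
t=load("top0"); s=load("scene0")
# scene stand top corners by rect
import itertools
sc=3000;x1,y1=.54,.29
for z in (.068,.078,.088):
    im=rect(s,z,.38,x1,.13,y1); g=cv2.GaussianBlur(cv2.cvtColor(im,cv2.COLOR_BGR2GRAY),(0,0),2); hs=cv2.cvtColor(im,cv2.COLOR_BGR2HSV)
    m=(g>78)&(hs[...,1]<60)
    for a,ce,l in comps(m,15000):
        cs=max(cv2.findContours(l.astype(np.uint8),0,1)[0],key=cv2.contourArea); r=cv2.minAreaRect(cs.astype(np.float32))
        print(z,"stand s",x1-r[0][1]/sc,y1-r[0][0]/sc,np.array(r[1])/sc,r[2])
# toes: bright gray in top
for n,c,z in (("t",t,.033),("s",s,.033)):
    im=c["img"]; hs=cv2.cvtColor(im,cv2.COLOR_BGR2HSV); g=hs[...,2]
    for nm,ctr,ang in (("L",(.5102,.0454),-21.2),("R",(.4985,-.1547),168)):
        tip=np.array(ctr)+.045*np.array([np.cos(np.radians(ang)),np.sin(np.radians(ang))])
        p=proj(c,[[*tip,z]])[0]; m=np.zeros(g.shape,bool); x,y=p.round().astype(int); m[y-7:y+8,x-7:x+8]=1
        # brightest blob
        th=(np.percentile(g[m],50)+np.percentile(g[m],97))/2
        mm=m&(g>th)&(hs[...,1]<70)
        cc=[k for k in comps(mm,8)]
        for a,ce,l in cc:
            W=onz(c,[ce],z)[0]; d=W[:2]-ctr; print(n,nm,a,ce.round(1),"pred",p.round(1),"r %.3f ang %.1f"%(np.linalg.norm(d),np.degrees(np.arctan2(d[1],d[0]))))
E
```

```text
clk 0.10 pos [ 0.1713 -0.6008  0.2386] q [ 1.27   0.333 -0.065  1.461  0.022  1.35  -0.088] 
  xax [-4.0e-04  1.2e-03 -1.0e+00] zyaw -74.08 yyaw 15.92 F [ 0.1 -0.1 -0.1] T [-0.   -0.   -0.02] w 0.999
0.068 stand s 0.4516535034179688 0.22622022501627603 [0.08536909 0.08588841] 81.38435363769531
0.078 stand s 0.45899550374348963 0.22156324768066404 [0.08456798 0.08521733] 81.44816589355469
0.088 stand s 0.46630052185058596 0.21696490478515623 [0.08373218 0.08438631] 81.49129486083984
t L 69 [245.6 202.8] pred [246.1 202.2] r 0.043 ang -20.3
t L 10 [251.  203.7] pred [246.1 202.2] r 0.049 ang -40.7
t R 75 [301.6 233.1] pred [301.3 233.6] r 0.043 ang 168.9
t R 11 [294.4 231.8] pred [301.3 233.6] r 0.050 ang 141.4
s L 74 [270.4 199.2] pred [271.  198.7] r 0.047 ang -23.8
s R 52 [209.3 191.5] pred [209.2 191. ] r 0.043 ang 167.5
```

Two views agree: stand mouth at about (0.459, 0.221, 0.078), and the screws are 200 mm apart. The driver's yaw is about 45°. I'll swing over in an arc.

>>> {"fn": "play_rows", "kwargs": {
  "increments": "0 0.03 0 -0.05;0 0.045 0 -0.075;0 0.045 0 -0.075;0 0.045 0 -0.075;0 0.045 0 -0.075;0 0.045 0 -0.075;0 0.045 0 -0.075;0 0.045 0 -0.075;0 0.045 0 -0.075;0 0.045 0 -0.075",
  "hand": -1,
  "squeeze": 80
}}

```text
clock: 1.1
position: [0.5239, -0.354, 0.2321]
ee_rot: [0.195, 0.683, -0.194, 0.676]
ft_force: [1.1, -0.5, -0.3]
grip_width: 0.999
```

```bash
python3 -c "
from h import *
togo((.459,.22,.23),135)"
```

```text
clk 1.10 pos [ 0.5239 -0.354   0.2321] q [ 0.799  0.384 -0.366  1.425  0.137  1.368 -0.129] 
  xax [-0.0089  0.0051 -0.9999] zyaw -31.92 yyaw 58.08 F [ 1.1 -0.5 -0.3] T [ 0.01 -0.02  0.  ] w 0.999
tool delta mm [   5.6  452.9 -358.5] world [-64.9 574.   -2.1]
turn about x rad -2.913 (166.92 deg)
```

>>> {"fn": "play_rows", "kwargs": {
  "increments": "0 0 0 0;0 0.045 -0.01 -0.08;0 0.045 -0.01 -0.08;0 0.045 -0.01 -0.08;0 0.045 -0.01 -0.08;0 0.045 -0.01 -0.08;0 0.045 -0.01 -0.08;0 0.045 -0.01 -0.08;0 0.045 -0.01 -0.08;0 0.045 -0.01 -0.08;0 0.045 -0.01 -0.08;0 0.045 -0.01 -0.08;0 0 0 0"
}}

```text
clock: 2.4
position: [0.4787, 0.1547, 0.2318]
ee_rot: [-0.126, 0.699, 0.134, 0.691]
ft_force: [-0.0, 0.3, 0.5]
grip_width: 0.998
```

```bash
python3 -c "
from h import *
togo((.459,.22,.23),135)"
```

```text
clk 2.40 pos [0.4787 0.1547 0.2318] q [ 0.35   0.146 -0.8    1.745  0.093  1.305 -0.1  ] 
  xax [-0.0145  0.0099 -0.9998] zyaw 21.21 yyaw 111.20 F [-0.   0.3  0.5] T [-0.04 -0.06  0.05] w 0.998
tool delta mm [ 2.8 68.   5.2] world [-19.7  65.3  -1.8]
turn about x rad -1.986 (113.79 deg)
```

>>> {"fn": "play_rows", "kwargs": {
  "increments": "0 0.034 0.003 -0.1;0 0.034 0.003 -0.1;0 0 0 -0.12;0 0 0 -0.12;0 0 0 -0.12;0 0 0 -0.12;0 0 0 -0.12;0 0 0 -0.12;0 0 0 -0.12;0 0 0 -0.12;0 0 0 -0.12;0 0 0 -0.12;0 0 0 -0.12;0 0 0 -0.12;0 0 0 -0.12;0 0 0 -0.12;0 0 0 -0.12;0 0 0 0"
}}

```text
clock: 4.2
position: [0.4575, 0.2112, 0.2283]
ee_rot: [-0.656, 0.246, 0.671, 0.243]
ft_force: [-0.2, 0.9, -0.4]
grip_width: 1.0
```

```bash
python3 -c "
from h import *
togo((.459,.22,.20),135)"
```

```text
clk 4.20 pos [0.4575 0.2112 0.2283] q [ 0.467  0.227 -1.092  1.733  0.191  1.322  1.77 ] 
  xax [-0.0216  0.0042 -0.9998] zyaw 139.54 yyaw -130.44 F [-0.2  0.9 -0.4] T [-0.   -0.03  0.04] w 1.000
tool delta mm [28.3 -8.   4. ] world [  1.5   8.8 -28.3]
turn about x rad 0.079 (-4.54 deg)
```

>>> {"fn": "play_rows", "kwargs": {
  "increments": "0.02 -0.006 0.003 0.04;0.01 -0.003 0.001 0.04;0 0 0 0;0 0 0 0"
}}

```text
clock: 4.6
position: [0.4608, 0.219, 0.1972]
ee_rot: [-0.643, 0.279, 0.658, 0.275]
ft_force: [-0.1, -0.3, 0.8]
grip_width: 0.998
```

```bash
python3 -c "
from h import *
togo((.459,.22,.108),135)
for n in ('scene','top'):
    c=camera(n); np.savez(n+'1.npz',**{k:np.array(v) for k,v in c.items()}); x,y=proj(c,[[.459,.22,.12]])[0].astype(int); print(n,x,y)
    cv2.imwrite('pics/%s1.png'%n,cv2.resize(c['img'][max(y-50,0):y+50,x-50:x+50],None,fx=5,fy=5,interpolation=2))
a=cv2.imread('pics/scene1.png');b=cv2.imread('pics/top1.png');h=min(a.shape[0],b.shape[0]);cv2.imwrite('pics/p1.png',cv2.resize(np.hstack([a[:h],b[:h]]),None,fx=.8,fy=.8))"
```

```text
clk 4.60 pos [0.4608 0.219  0.1972] q [ 0.411  0.273 -1.061  1.761  0.232  1.269  1.629] 
  xax [-0.022   0.0037 -0.9998] zyaw 133.90 yyaw -136.09 F [-0.1 -0.3  0.8] T [ 0.05 -0.03 -0.04] w 0.998
tool delta mm [89.3 -0.6  0.4] world [ -1.8   1.  -89.2]
turn about x rad -0.019 (1.10 deg)
scene 316 143
top 179 227
```

View pics/p1.png

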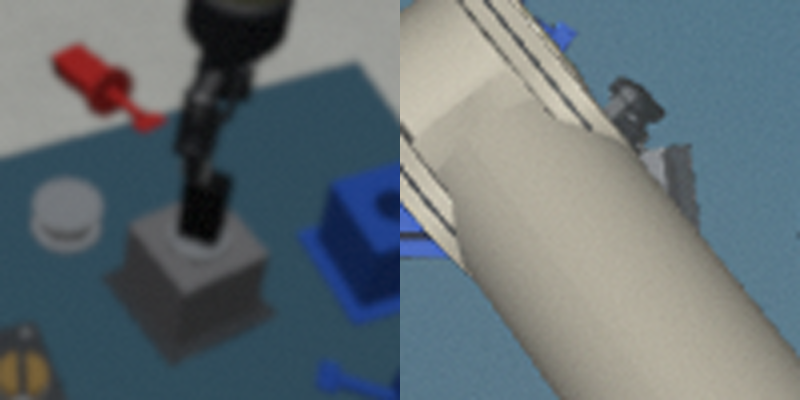

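>>> {"fn": "play_rows", "kwargs": {
  "increments": "0.02 0 0 0;0.02 0 0 0;0.02 0 0 -0.01;0.015 0 0 -0.005;0.008 0 0 0;0 0 0 0"
}}

```text
clock: 5.3
position: [0.4619, 0.219, 0.1152]
ee_rot: [-0.647, 0.273, 0.658, 0.272]
ft_force: [0.5, 0.8, 0.6]
grip_width: 0.999
```

```bash
python3 -c "
from h import *
togo((.459,.22,.108),135)"
```

```text
clk 5.30 pos [0.4619 0.219  0.1152] q [ 0.351  0.372 -1.013  1.855  0.336  1.116  1.564] 
  xax [-0.0151  0.0046 -0.9999] zyaw 134.65 yyaw -135.35 F [0.5 0.8 0.6] T [-0.03  0.01  0.03] w 0.999
tool delta mm [7.2 1.3 2.6] world [-2.9  1.  -7.2]
turn about x rad -0.006 (0.35 deg)
```

>>> {"fn": "play_rows", "kwargs": {
  "increments": "0.006 0.001 0.002 0;0 0 0 0;0 0 0 0"
}}

```text
clock: 5.6
position: [0.4604, 0.2204, 0.1104]
ee_rot: [-0.647, 0.273, 0.657, 0.273]
ft_force: [-0.6, 0.3, 1.6]
grip_width: 1.0
```

>>> {"fn": "play_rows", "kwargs": {
  "increments": "0 0 0 0;0 0 0 0;0 0 0 0;0 0 0 0;0 0 0 0;0 0 0 0;0 0 0 0;0 0 0 0",
  "hand": 1,
  "squeeze": 80
}}

```text
clock: 6.4
position: [0.4612, 0.2207, 0.1117]
ee_rot: [-0.648, 0.272, 0.657, 0.273]
ft_force: [-0.4, -0.2, 1.3]
grip_width: 0.273
```

```bash
python3 -c "
from h import *
togo((.459,.22,.108),135)"
```

```text
clk 6.40 pos [0.4612 0.2207 0.1117] q [ 0.347  0.374 -1.012  1.862  0.341  1.105  1.556] 
  xax [-0.011   0.0057 -0.9999] zyaw 134.61 yyaw -135.39 F [-0.4 -0.2  1.3] T [-0.04 -0.03 -0.04] w 0.273
tool delta mm [3.7 2.  1. ] world [-2.2 -0.7 -3.7]
turn about x rad -0.007 (0.39 deg)
```

>>> {"fn": "play_rows", "kwargs": {
  "increments": "-0.01 0 0 0;-0.02 0 0 0;-0.02 0 0 0;-0.02 0 0 0;-0.02 0 0 0;-0.01 0 0 0;0 0 0 0"
}}

```text
clock: 7.1
position: [0.4609, 0.2199, 0.2171]
ee_rot: [-0.647, 0.273, 0.658, 0.272]
ft_force: [0.6, -1.2, -1.6]
grip_width: 0.268
```

```bash
python3 -c "
from h import *
togo((.5102,.0454,.20),70)
for n in ('scene','top'):
    c=camera(n); np.savez(n+'2.npz',**{k:np.array(v) for k,v in c.items()}); x,y=proj(c,[[.46,.22,.14]])[0].astype(int); print(n,x,y)
    cv2.imwrite('pics/%s2.png'%n,cv2.resize(c['img'][max(y-50,0):y+50,x-50:x+50],None,fx=5,fy=5,interpolation=2))
a=cv2.imread('pics/scene2.png');b=cv2.imread('pics/top2.png');h=min(a.shape[0],b.shape[0]);cv2.imwrite('pics/p2.png',cv2.resize(np.hstack([a[:h],b[:h]]),None,fx=.8,fy=.8))"
```

```text
clk 7.10 pos [0.4609 0.2199 0.2171] q [ 0.429  0.248 -1.076  1.739  0.214  1.297  1.656] 
  xax [-0.0138  0.005  -0.9999] zyaw 134.69 yyaw -135.31 F [ 0.6 -1.2 -1.6] T [-0.01 -0.    0.04] w 0.268
tool delta mm [  15.6   87.6 -159. ] world [  49.3 -174.5  -17.1]
turn about x rad 1.129 (-64.69 deg)
scene 316 139
top 178 226
```

View pics/p2.png

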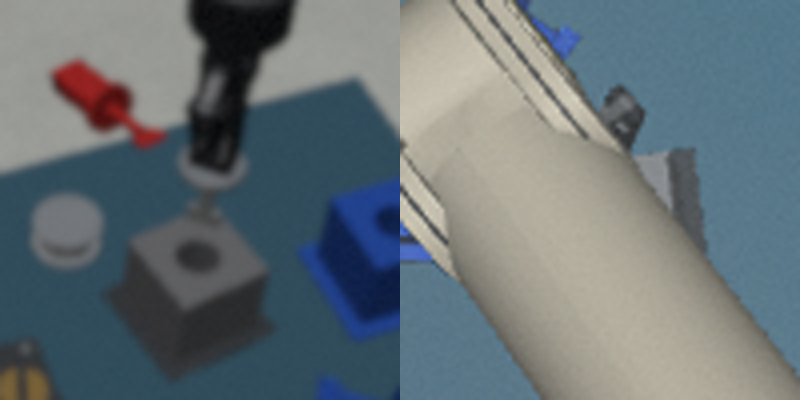

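>>> {"fn": "play_rows", "kwargs": {
  "increments": "0 0.012 -0.022 0;0 0.015 -0.028 0;0 0.015 -0.028 0;0 0.015 -0.028 0;0 0.015 -0.028 0;0 0.012 -0.02 0;0 0 0 0.06;0 0 0 0.11;0 0 0 0.11;0 0 0 0.11;0 0 0 0.11;0 0 0 0.11;0 0 0 0.11;0 0 0 0.11;0 0 0 0.11;0 0 0 0.08;0 0 0 0"
}}

```text
clock: 8.9
position: [0.5, 0.0415, 0.1922]
ee_rot: [-0.413, 0.577, 0.437, 0.552]
ft_force: [0.0, 0.0, -1.4]
grip_width: 0.268
```

```bash
cat >> h.py <<'E'
Rg=Ro.from_quat([-.648,.272,.657,.273]).as_matrix()
VT=Rg.T@np.array([0,0,-.0997])
def tip(tgt,zyaw):
    "tip target"
    o,R=st(); tp=o["position"]+R@VT; ax=-R@VT/.0997
    print("tip",tp.round(4),"driver axis",ax.round(4)); d=np.array(tgt)-tp
    cur=np.degrees(np.arctan2(R[1,2],R[0,2])); e=(zyaw-cur+180)%360-180
    print("tool delta mm",(R.T@d*1000).round(1),"world",(d*1000).round(1),"turn %.3f rad"%np.radians(-e))
E
python3 -c "
from h import *
tip((.5102,.0454,.06),68.8)"
```

```text
clk 8.90 pos [0.5    0.0415 0.1922] q [ 0.586  0.22  -0.835  1.771  0.151  1.271  1.002] 
  xax [-0.0484  0.0066 -0.9988] zyaw 73.97 yyaw 163.95 F [ 0.   0.  -1.4] T [ 0.02 -0.05  0.05] w 0.268
tip [0.4952 0.0409 0.0926] driver axis [0.0484 0.0062 0.9988]
tool delta mm [ 31.9 -14.7   8.7] world [ 15.    4.5 -32.6] turn 0.090 rad
```

>>> {"fn": "play_rows", "kwargs": {
  "increments": "0 -0.005 0.003 0.03;0 -0.005 0.003 0.03;0 -0.005 0.003 0.03;0 0 0 0"
}}

```text
clock: 9.3
position: [0.5156, 0.0453, 0.1878]
ee_rot: [-0.389, 0.596, 0.414, 0.567]
ft_force: [0.1, 0.4, -1.2]
grip_width: 0.269
```

```bash
python3 -c "
from h import *
tip((.5102,.0454,.06),68.8)"
```

```text
clk 9.30 pos [0.5156 0.0453 0.1878] q [ 0.547  0.267 -0.818  1.734  0.182  1.279  0.894] 
  xax [-0.054   0.0064 -0.9985] zyaw 69.26 yyaw 159.22 F [ 0.1  0.4 -1.2] T [-0.05 -0.06  0.  ] w 0.269
tip [0.5102 0.0447 0.0882] driver axis [0.055  0.0063 0.9985]
tool delta mm [28.2 -1.3  1. ] world [  0.    0.7 -28.2] turn 0.008 rad
```

>>> {"fn": "play_rows", "kwargs": {
  "increments": "0 0 0 0;0 0 0 0;0 0 0 0"
}}

```text
clock: 9.6
position: [0.5145, 0.0453, 0.1866]
ee_rot: [-0.39, 0.596, 0.416, 0.566]
ft_force: [0.1, -0.1, -1.9]
grip_width: 0.273
```

```bash
python3 -c "
from h import *
tip((.5102,.0454,.06),68.8)"
```

```text
clk 9.60 pos [0.5145 0.0453 0.1866] q [ 0.548  0.268 -0.819  1.736  0.182  1.279  0.899] 
  xax [-0.0563  0.0065 -0.9984] zyaw 69.57 yyaw 159.53 F [ 0.1 -0.1 -1.9] T [-0.06 -0.1   0.07] w 0.273
tip [0.5088 0.0447 0.0871] driver axis [0.0572 0.0062 0.9983]
tool delta mm [27.  -2.5  1.5] world [  1.4   0.7 -27.1] turn 0.013 rad
```

```bash
cat >> h.py <<'E'
def pic(tag,ctr,half=40,marks=()):
    out=[]
    for n in ('scene','top'):
        c=camera(n); np.savez(n+tag+'.npz',**{k:np.array(v) for k,v in c.items()}); x,y=proj(c,[ctr])[0].round().astype(int)
        im=cv2.resize(c['img'][y-half:y+half,x-half:x+half],(400,400),interpolation=cv2.INTER_CUBIC); im=cv2.convertScaleAbs(im,alpha=1.5,beta=10); k=400/(2*half)
        for m,col in marks:
            u=(proj(c,[m])[0]-[x-half,y-half]+.5)*k; cv2.circle(im,tuple(int(v) for v in u),3,col,1)
        out.append(im); print(n,"crop origin",x-half,y-half,"zoom",k)
    cv2.imwrite('pics/p%s.png'%tag,np.hstack(out))
E
python3 -c "
from h import *
o,R=st(0);tp=o['position']+R@VT
pic('3',(.51,.045,.08),35,[(tp,(0,0,255)),((.5102,.0454,.0425),(255,0,255))])"
```

```text
scene crop origin 236 143 zoom 5.714285714285714
top crop origin 205 178 zoom 5.714285714285714
```

View pics/p3.png

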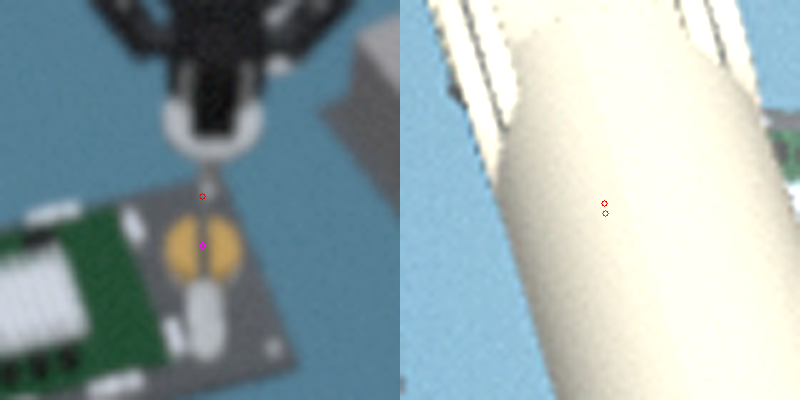

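```bash
python3 -c "
from h import *
c=load('scene3'); im=c['img'][160:200,255:295]
im=cv2.convertScaleAbs(cv2.resize(im,(600,600),interpolation=cv2.INTER_CUBIC),alpha=1.8)
o,R=st(0);tp=o['position']+R@VT
for X,col in ((tp,(0,0,255)),(tp+R@VT*-.25,(0,255,0)),((.5102,.0454,.0425),(255,0,255))):
    u=(proj(c,[X])[0]-[255,160]+.5)*15; cv2.circle(im,tuple(int(v) for v in u),4,col,1); print(u)
cv2.imwrite('pics/p3b.png',im)
"
```

```text
[246.84046569 259.91069044]
[253.06532961 191.91307767]
[247.51540645 388.82800709]
```

View pics/p3b.png

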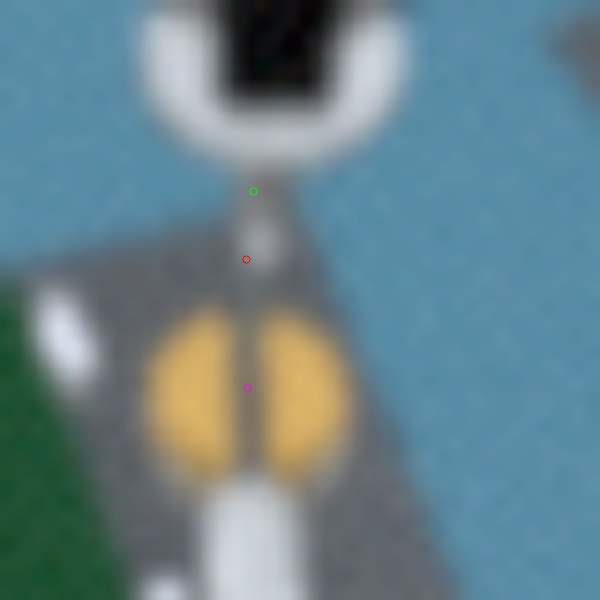

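```bash
python3 -c "
from h import *
c=load('scene3'); im=c['img'][150:190,250:300]
o,R=st(0);ax=-R@VT/.0997; tp=o['position']+R@VT
im=cv2.convertScaleAbs(cv2.resize(im,(750,600),interpolation=cv2.INTER_CUBIC),alpha=1.8)
e1=np.cross(ax,[0,1,0]);e1/=np.linalg.norm(e1);e2=np.cross(ax,e1)
for sh,col in (((0,0,0),(0,0,255)),((.36*.0023,.93*.0023,0),(0,200,0))):
  for h in (.066,.072):
    P=[tp+np.array(sh)+ax*h+.026*(np.cos(a)*e1+np.sin(a)*e2) for a in np.linspace(0,6.28,60)]
    for u in (proj(c,P)-[250,150]+.5)*15: cv2.circle(im,tuple(int(v) for v in u),1,col,-1)
cv2.imwrite('pics/p3c.png',im)
"
```

```text
(no output)
```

View pics/p3c.png

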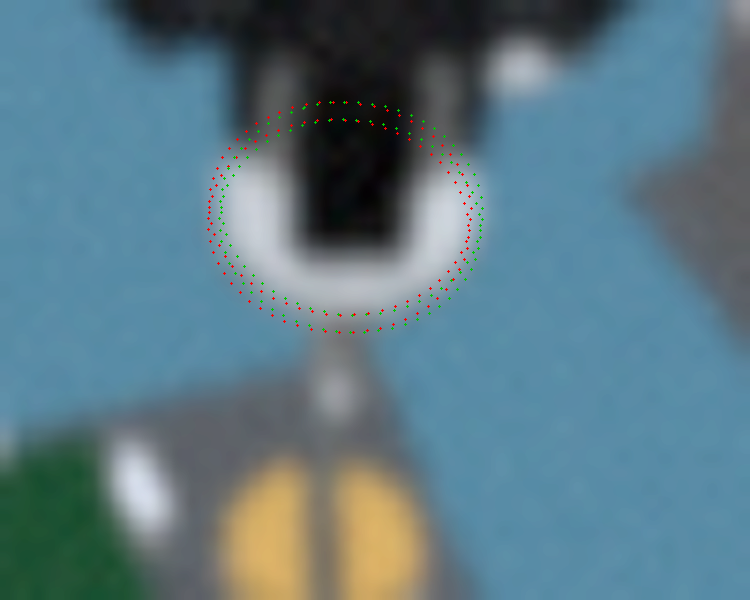

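```bash
cat >> h.py <<'E'
VT=VT+np.array([0,.0018,0])
E
python3 -c "
from h import *
tip((.5096,.0438,.05),68.8)"
```

```text
clk 9.70 pos [0.5146 0.0452 0.1867] q [ 0.548  0.268 -0.818  1.736  0.182  1.279  0.899] 
  xax [-0.0561  0.0065 -0.9984] zyaw 69.53 yyaw 159.49 F [ 0.2 -0.2 -2.3] T [-0.04 -0.07  0.01] w 0.270
tip [0.5072 0.0452 0.0873] driver axis [ 0.0739 -0.      0.9974]
tool delta mm [37.1 -4.7  0. ] world [  2.4  -1.4 -37.3] turn 0.013 rad
```

>>> {"fn": "play_rows", "kwargs": {
  "increments": "0.01 -0.0015 0 0.005;0.012 -0.0015 0 0.005;0.01 -0.0015 0 0.005;0.005 0 0 0"
}}

```text
clock: 10.1
position: [0.517, 0.0434, 0.1466]
ee_rot: [-0.385, 0.599, 0.411, 0.569]
ft_force: [0.3, 0.2, -2.4]
grip_width: 0.27
```

```bash
sed -i 's/ax=-R@VT\/.0997/ax=R@Rg.T@np.array([0,0,1.])/' h.py; python3 -c "
from h import *
tip((.5096,.0438,.048),68.8)
pic('4',(.51,.045,.08),35,[])
c=load('scene4'); cv2.imwrite('pics/p4b.png',cv2.convertScaleAbs(cv2.resize(c['img'][150:200,250:300],(600,600),interpolation=cv2.INTER_CUBIC),alpha=1.8))"
```

```text
clk 10.10 pos [0.517  0.0434 0.1466] q [ 0.53   0.314 -0.803  1.777  0.219  1.204  0.859] 
  xax [-0.0553  0.006  -0.9985] zyaw 68.60 yyaw 158.56 F [ 0.3  0.2 -2.4] T [ 0.03 -0.08 -0.03] w 0.270
tip [0.5097 0.0434 0.0472] driver axis [0.0564 0.0067 0.9984]
tool delta mm [-0.8  0.2  0.4] world [-0.1  0.4  0.8] turn -0.003 rad
scene crop origin 236 143 zoom 5.714285714285714
top crop origin 205 178 zoom 5.714285714285714
```

View pics/p4b.png

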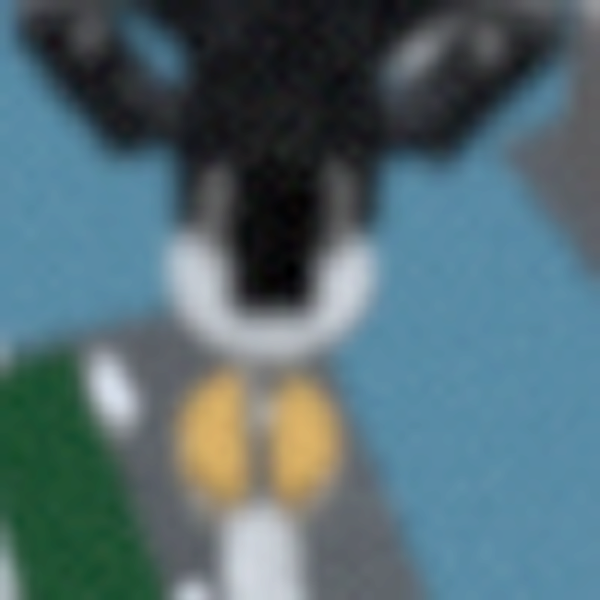

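>>> {"fn": "play_rows", "kwargs": {
  "increments": "0.005 0 0 0;0.005 0 0 0;0.004 0 0 0"
}}

```text
clock: 10.5
position: [0.5165, 0.0439, 0.1328]
ee_rot: [-0.386, 0.598, 0.411, 0.569]
ft_force: [0.5, 0.2, -2.3]
grip_width: 0.269
```

```bash
python3 -c "
from h import *
tip((.5096,.0438,.0335),68.8)"
```

```text
clk 10.50 pos [0.5165 0.0439 0.1328] q [ 0.524  0.329 -0.798  1.793  0.232  1.177  0.849] 
  xax [-0.0542  0.0063 -0.9985] zyaw 68.65 yyaw 158.61 F [ 0.5  0.2 -2.3] T [-0.03 -0.1   0.01] w 0.269
tip [0.5093 0.0439 0.0334] driver axis [0.0553 0.0065 0.9984]
tool delta mm [-0.2 -0.3 -0. ] world [ 0.3 -0.1  0.1] turn -0.003 rad
```

>>> {"fn": "play_rows", "kwargs": {
  "increments": "0.001 0 0 0.08;0 0 0 0.08;0 0 0 0.08;0 0 0 0.08"
}}

```text
clock: 10.9
position: [0.5159, 0.0433, 0.132]
ee_rot: [-0.288, 0.658, 0.307, 0.624]
ft_force: [-1.3, 0.1, -1.1]
grip_width: 0.272
```

```bash
python3 -c "
from h import *
tip((.5096,.0438,.0330),-3.35)"
```

```text
clk 10.90 pos [0.5159 0.0433 0.132 ] q [ 0.481  0.316 -0.745  1.796  0.211  1.172  0.535] 
  xax [-0.0556  0.0044 -0.9984] zyaw 49.77 yyaw 139.69 F [-1.3  0.1 -1.1] T [0.08 0.22 0.16] w 0.272
tip [0.5085 0.0438 0.0325] driver axis [0.0608 0.0073 0.9981]
tool delta mm [-0.5 -0.8  0.7] world [1.1 0.  0.5] turn 0.927 rad
```

>>> {"fn": "play_rows", "kwargs": {
  "increments": "0 -0.0006 0.0006 0.09;0 -0.0003 0.0003 0.09;0 -0.0003 0.0003 0.09;0 0 0 0.09;0 0 0 0.09"
}}

```text
clock: 11.4
position: [0.5158, 0.0435, 0.1319]
ee_rot: [-0.136, 0.713, 0.146, 0.672]
ft_force: [0.0, -0.4, -1.2]
grip_width: 0.274
```

```bash
python3 -c "
from h import *
tip((.5096,.0438,.0330),-3.35)"
```

```text
clk 11.40 pos [0.5158 0.0435 0.1319] q [ 0.42   0.302 -0.673  1.796  0.185  1.171  0.087] 
  xax [-0.0594  0.0027 -0.9982] zyaw 23.00 yyaw 112.92 F [ 0.  -0.4 -1.2] T [-0.04  0.2   0.17] w 0.274
tip [0.5082 0.0446 0.0325] driver axis [0.0692 0.0054 0.9976]
tool delta mm [-0.6 -1.3  0.9] world [ 1.4 -0.8  0.5] turn 0.460 rad
```

>>> {"fn": "play_rows", "kwargs": {
  "increments": "0.002 -0.0008 0.0005 0.09;0.002 -0.0006 0.0003 0.09;0.002 -0.0004 0.0003 0.09;0.002 0 0 0.09;0.002 0 0 0.08"
}}

```text
clock: 11.9
position: [0.5162, 0.0442, 0.1313]
ee_rot: [0.019, 0.728, -0.021, 0.685]
ft_force: [-8.2, -1.7, 21.3]
grip_width: 0.269
```

```bash
python3 -c "
from h import *
tip((.5096,.0438,.0330),-3.35)"
```

```text
clk 11.90 pos [0.5162 0.0442 0.1313] q [ 0.361  0.292 -0.607  1.797  0.165  1.168 -0.357] 
  xax [-6.060e-02 -6.000e-04 -9.982e-01] zyaw -3.23 yyaw 86.78 F [-8.2 -1.7 21.3] T [-0.41  2.74  0.23] w 0.269
tip [0.509  0.0456 0.0319] driver axis [0.073  0.0035 0.9973]
tool delta mm [-1.1 -1.8  0.6] world [ 0.6 -1.8  1.1] turn 0.002 rad
```

>>> {"fn": "play_rows", "kwargs": {
  "increments": "-0.001 -0.001 0 0.06;0 -0.0005 0 0.06;0 0 0 0.06;0 0 0 0.06;0 0 0 0.06"
}}

```text
clock: 12.4
position: [0.5154, 0.0443, 0.1327]
ee_rot: [0.124, 0.716, -0.132, 0.674]
ft_force: [-0.7, -1.6, 0.0]
grip_width: 0.273
```

```bash
python3 -c "
from h import *
tip((.5096,.0438,.0330),-3.35)"
```

```text
clk 12.40 pos [0.5154 0.0443 0.1327] q [ 0.325  0.281 -0.565  1.799  0.149  1.167 -0.653] 
  xax [-0.0607 -0.0014 -0.9982] zyaw -20.89 yyaw 69.18 F [-0.7 -1.6  0. ] T [-0.07 -0.    2.08] w 0.273
tip [0.5087 0.0459 0.0332] driver axis [7.350e-02 4.000e-04 9.973e-01]
tool delta mm [ 0.1 -1.6  1.6] world [ 0.9 -2.1 -0.2] turn -0.306 rad
```

>>> {"fn": "play_rows", "kwargs": {
  "increments": "0 -0.0005 0 -0.1;0 0 0 -0.1;0 0 0 -0.08"
}}

```text
clock: 12.7
position: [0.5153, 0.0442, 0.1325]
ee_rot: [0.025, 0.727, -0.029, 0.685]
ft_force: [-0.8, 0.0, -1.4]
grip_width: 0.271
```

```bash
python3 -c "
from h import *
tip((.5096,.0438,.0330),-3.35)"
```

```text
clk 12.70 pos [0.5153 0.0442 0.1325] q [ 0.358  0.288 -0.604  1.798  0.163  1.169 -0.377] 
  xax [-0.0599 -0.0022 -0.9982] zyaw -4.39 yyaw 85.63 F [-0.8  0.  -1.4] T [ 0.03 -0.06 -0.02] w 0.271
tip [0.5082 0.0455 0.0331] driver axis [0.0724 0.0049 0.9974]
tool delta mm [-0.  -1.6  1.5] world [ 1.4 -1.7 -0.1] turn -0.018 rad
```

Torque-free now. Lift and look.

>>> {"fn": "play_rows", "kwargs": {
  "increments": "-0.01 0 0 0;-0.015 0 0 0;-0.015 0 0 0;-0.01 0 0 0"
}}

```text
clock: 13.1
position: [0.5181, 0.0445, 0.1857]
ee_rot: [0.027, 0.728, -0.03, 0.685]
ft_force: [0.1, -0.9, -0.7]
grip_width: 0.273
```

```bash
python3 -c "
from h import *
tip((.4985,-.1547,.07),78.0)
pic('5',(.51,.0,.06),45,[])"
```

```text
clk 13.10 pos [0.5181 0.0445 0.1857] q [ 0.368  0.24  -0.61   1.732  0.13   1.275 -0.356] 
  xax [-0.0609 -0.0019 -0.9981] zyaw -4.66 yyaw 85.37 F [ 0.1 -0.9 -0.7] T [ 0.07 -0.09  0.02] w 0.273
tip [0.5109 0.0459 0.0863] driver axis [0.0734 0.0045 0.9973]
tool delta mm [  17.4 -200.8    4.9] world [ -12.4 -200.6  -16.3] turn -1.443 rad
scene crop origin 213 141 zoom 4.444444444444445
top crop origin 210 169 zoom 4.444444444444445
```

View pics/p5.png

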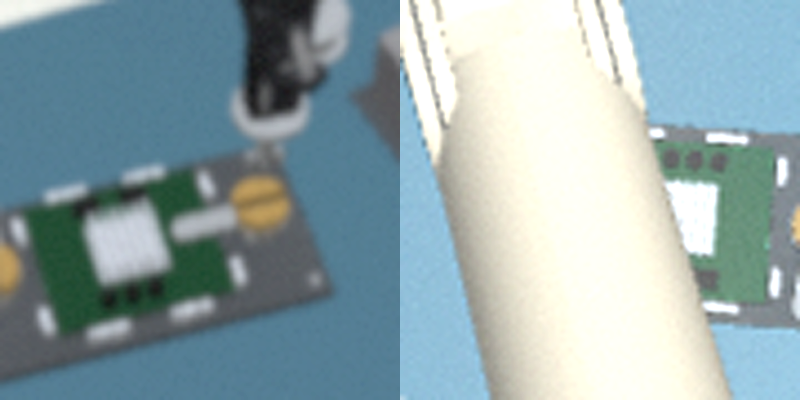

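>>> {"fn": "play_rows", "kwargs": {
  "increments": "0 -0.02 0 0;0 -0.03 0 0;0 -0.03 0 0;0 -0.03 0 0;0 -0.03 0 0;0 -0.03 0 0;0 -0.02 0 0;0 0 0 -0.06;0 0 0 -0.1;0 0 0 -0.1;0 0 0 -0.1;0 0 0 -0.1;0 0 0 -0.1;0 0 0 -0.1;0 0 0 -0.1;0 0 0 -0.1;0 0 0 -0.1"
}}

```text
clock: 14.9
position: [0.4987, -0.1521, 0.1818]
ee_rot: [-0.298, 0.657, 0.318, 0.615]
ft_force: [-0.4, 0.2, -1.5]
grip_width: 0.27
```

```bash
python3 -c "
from h import *
tip((.4975,-.1555,.06),78.3)"
```

```text
clk 14.90 pos [ 0.4987 -0.1521  0.1818] q [ 0.713  0.245 -0.586  1.733  0.15   1.273  0.99 ] 
  xax [-6.600e-02 -1.000e-04 -9.978e-01] zyaw 51.78 yyaw 141.66 F [-0.4  0.2 -1.5] T [-0.   -0.1  -0.03] w 0.270
tip [ 0.4902 -0.1521  0.0824] driver axis [0.0707 0.012  0.9974]
tool delta mm [21.9 -8.9  2.8] world [  7.3  -3.4 -22.4] turn -0.463 rad
```

>>> {"fn": "play_rows", "kwargs": {
  "increments": "0 -0.003 0.001 -0.09;0 -0.003 0.001 -0.09;0 -0.003 0.001 -0.09;0 0 0 -0.09;0 0 0 -0.08;0 0 0 -0.02"
}}

```text
clock: 15.5
position: [0.5068, -0.1543, 0.1788]
ee_rot: [-0.434, 0.564, 0.466, 0.526]
ft_force: [0.1, 0.4, -2.3]
grip_width: 0.269
```

```bash
python3 -c "
from h import *
tip((.4975,-.1555,.06),78.3)"
```

```text
clk 15.50 pos [ 0.5068 -0.1543  0.1788] q [ 0.754  0.28  -0.643  1.71   0.181  1.28   1.445] 
  xax [-0.0692  0.001  -0.9976] zyaw 79.07 yyaw 169.02 F [ 0.1  0.4 -2.3] T [-0.02 -0.07  0.03] w 0.269
tip [ 0.4982 -0.1551  0.0795] driver axis [0.068  0.0118 0.9976]
tool delta mm [19.5 -0.7 -0.3] world [ -0.7  -0.4 -19.5] turn 0.013 rad
```

>>> {"fn": "play_rows", "kwargs": {
  "increments": "0.01 -0.0005 0 0.005;0.012 -0.0005 0 0.005;0.006 0 0 0"
}}

```text
clock: 15.8
position: [0.5057, -0.1546, 0.1486]
ee_rot: [-0.43, 0.568, 0.461, 0.53]
ft_force: [-0.4, 0.1, -1.9]
grip_width: 0.271
```

```bash
python3 -c "
from h import *
tip((.4975,-.1555,.048),78.3)
pic('6',(.5,-.155,.08),35,[])
c=load('scene6'); x,y=proj(c,[(.5,-.155,.06)])[0].round().astype(int); print(x,y); cv2.imwrite('pics/p6b.png',cv2.convertScaleAbs(cv2.resize(c['img'][y-25:y+25,x-25:x+25],(600,600),interpolation=cv2.INTER_CUBIC),alpha=1.8))"
```

```text
clk 15.80 pos [ 0.5057 -0.1546  0.1486] q [ 0.746  0.306 -0.635  1.746  0.2    1.222  1.415] 
  xax [-6.890e-02  7.000e-04 -9.976e-01] zyaw 78.14 yyaw 168.08 F [-0.4  0.1 -1.9] T [-0.03 -0.11 -0.06] w 0.271
tip [ 0.4971 -0.1554  0.0493] driver axis [0.0679 0.0121 0.9976]
tool delta mm [ 1.2 -0.5  0. ] world [ 0.4 -0.1 -1.3] turn -0.003 rad
scene crop origin 174 160 zoom 5.714285714285714
top crop origin 271 182 zoom 5.714285714285714
210 198
```

View pics/p6b.png

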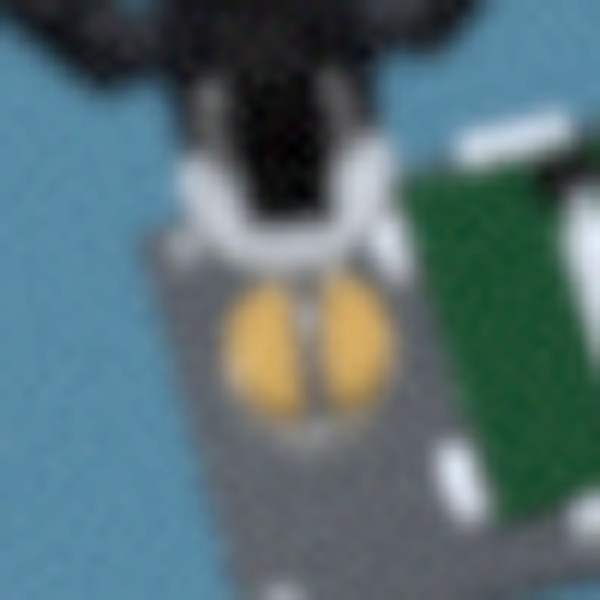

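>>> {"fn": "play_rows", "kwargs": {
  "increments": "0.005 0 0 0;0.005 0 0 0;0.005 0 0 0"
}}

```text
clock: 16.2
position: [0.505, -0.1545, 0.1335]
ee_rot: [-0.43, 0.567, 0.461, 0.53]
ft_force: [0.4, 0.8, -2.2]
grip_width: 0.277
```

```bash
python3 -c "
from h import *
tip((.4975,-.1555,.033),78.3)"
```

```text
clk 16.20 pos [ 0.505  -0.1545  0.1335] q [ 0.743  0.321 -0.632  1.764  0.211  1.192  1.407] 
  xax [-6.820e-02  6.000e-04 -9.977e-01] zyaw 78.15 yyaw 168.10 F [ 0.4  0.8 -2.2] T [-0.04 -0.1   0.03] w 0.277
tip [ 0.4965 -0.1553  0.0342] driver axis [0.0672 0.0122 0.9977]
tool delta mm [ 1.1 -1.1  0.1] world [ 1.  -0.2 -1.2] turn -0.003 rad
```

Seated in the slot with no side force. Turning.

>>> {"fn": "play_rows", "kwargs": {
  "increments": "0.001 -0.0008 0 0.09;0 -0.0003 0 0.09;0 -0.0003 0 0.09;0 -0.0003 0 0.09;0 0 0 0.09;0 0 0 0.09"
}}

```text
clock: 16.8
position: [0.5046, -0.1556, 0.132]
ee_rot: [-0.267, 0.674, 0.286, 0.627]
ft_force: [-1.6, -0.1, 0.4]
grip_width: 0.268
```

```bash
python3 -c "
from h import *
tip((.4975,-.1555,.033),-3.35)"
```

```text
clk 16.80 pos [ 0.5046 -0.1556  0.132 ] q [ 0.674  0.31  -0.549  1.766  0.184  1.188  0.869] 
  xax [-7.280e-02 -8.000e-04 -9.973e-01] zyaw 46.14 yyaw 135.98 F [-1.6 -0.1  0.4] T [0.07 0.26 0.14] w 0.268
tip [ 0.4955 -0.1556  0.0327] driver axis [0.0787 0.0122 0.9968]
tool delta mm [-0.4 -1.4  1.4] world [2.  0.1 0.3] turn 0.864 rad
```

>>> {"fn": "play_rows", "kwargs": {
  "increments": "0 -0.0008 0.0008 0.09;0 -0.0005 0.0005 0.09;0 -0.0003 0.0003 0.09;0 -0.0003 0.0003 0.09;0 0 0 0.09;0 0 0 0.09"
}}

```text
clock: 17.4
position: [0.5049, -0.1554, 0.1317]
ee_rot: [-0.082, 0.729, 0.088, 0.674]
ft_force: [-0.7, -0.2, -0.3]
grip_width: 0.273
```

```bash
python3 -c "
from h import *
tip((.4975,-.1555,.033),-3.35)"
```

```text
clk 17.40 pos [ 0.5049 -0.1554  0.1317] q [ 0.605  0.302 -0.47   1.764  0.16   1.189  0.324] 
  xax [-0.0788 -0.0013 -0.9969] zyaw 13.86 yyaw 103.79 F [-0.7 -0.2 -0.3] T [0.11 0.13 0.13] w 0.273
tip [ 0.4955 -0.1545  0.0324] driver axis [0.0898 0.0077 0.9959]
tool delta mm [-0.7 -1.5  1.6] world [ 2.  -1.   0.6] turn 0.300 rad
```

>>> {"fn": "play_rows", "kwargs": {
  "increments": "0 -0.0008 0.0008 0.09;0 -0.0005 0.0005 0.09;0 0 0.0003 0.08;0 0 0 0.08;0 0 0 0.07;0 0 0 0.07;0 0 0 0.06"
}}

```text
clock: 18.1
position: [0.5051, -0.155, 0.1318]
ee_rot: [0.108, 0.726, -0.118, 0.668]
ft_force: [-1.2, 0.3, 0.4]
grip_width: 0.267
```

```bash
python3 -c "
from h import *
tip((.4975,-.1555,.033),-3.35)"
```

```text
clk 18.10 pos [ 0.5051 -0.155   0.1318] q [ 0.539  0.295 -0.394  1.764  0.136  1.19  -0.221] 
  xax [-0.0832 -0.0012 -0.9965] zyaw -18.41 yyaw 71.71 F [-1.2  0.3  0.4] T [0.27 0.18 1.49] w 0.267
tip [ 0.4961 -0.1534  0.0325] driver axis [9.600e-02 8.000e-04 9.954e-01]
tool delta mm [-0.6 -1.6  2. ] world [ 1.4 -2.1  0.5] turn -0.263 rad
```

Torque 1.5 N m: at the stop. One more nudge, then unload and lift.

>>> {"fn": "play_rows", "kwargs": {
  "increments": "0 0 0 0.06;0 0 0 0.03;0 0 0 -0.1;0 0 0 -0.1;0 0 0 -0.08"
}}

```text
clock: 18.6
position: [0.5057, -0.1547, 0.1317]
ee_rot: [0.04, 0.734, -0.046, 0.676]
ft_force: [-0.1, -0.7, -1.3]
grip_width: 0.271
```

```bash
python3 -c "
from h import *
tip((.4975,-.1555,.033),-3.35)"
```

```text
clk 18.60 pos [ 0.5057 -0.1547  0.1317] q [ 0.559  0.298 -0.42   1.763  0.147  1.19  -0.031] 
  xax [-0.0822 -0.0037 -0.9966] zyaw -6.98 yyaw 83.08 F [-0.1 -0.7 -1.3] T [-0.02 -0.18 -0.01] w 0.271
tip [ 0.4964 -0.1535  0.0324] driver axis [0.0948 0.0058 0.9955]
tool delta mm [-0.7 -1.9  1.3] world [ 1.1 -2.   0.6] turn -0.063 rad
```

>>> {"fn": "play_rows", "kwargs": {
  "increments": "-0.01 0 -0.0008 -0.05;-0.015 0 -0.0012 0;-0.02 0 -0.0015 0;-0.02 0 -0.0015 0;-0.02 0 -0.0015 0;-0.01 0 0 0"
}}

```text
clock: 19.2
position: [0.5062, -0.154, 0.2306]
ee_rot: [0.025, 0.736, -0.029, 0.676]
ft_force: [0.0, -0.1, -1.2]
grip_width: 0.273
```

```bash
python3 -c "
from h import *
tip((.459,.2205,.12),135)
pic('7',(.50,-.06,.06),45,[])"
```

```text
clk 19.20 pos [ 0.5062 -0.154   0.2306] q [ 0.575  0.217 -0.433  1.643  0.106  1.386  0.046] 
  xax [-0.0839 -0.0014 -0.9965] zyaw -4.41 yyaw 85.63 F [ 0.  -0.1 -1.2] T [-0.04 -0.13 -0.02] w 0.273
tip [ 0.4967 -0.1526  0.1313] driver axis [0.0964 0.0041 0.9953]
tool delta mm [ 13.9 369.2 -65.1] world [-37.7 373.1 -11.3] turn -2.433 rad
scene crop origin 194 144 zoom 4.444444444444445
top crop origin 229 173 zoom 4.444444444444445
```

View pics/p7.png

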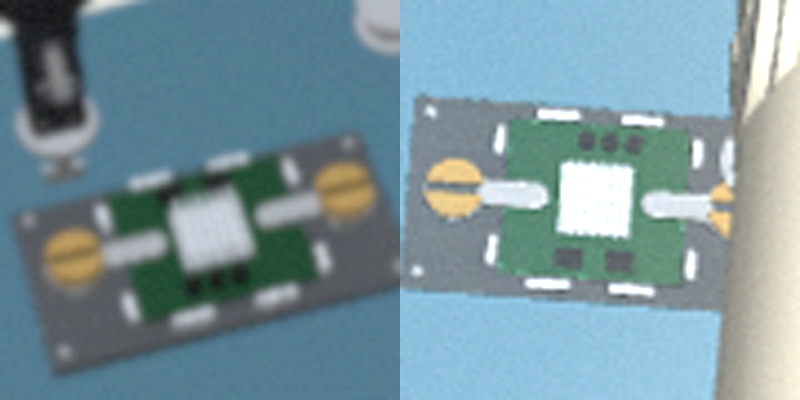

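Both toes lie over the board, seen in both views at (160,245)/(255,215) in the scene crop and (545,195)/(650,205) in the top crop. Returning the driver.

>>> {"fn": "play_rows", "kwargs": {
  "increments": "-0.001 0.018 -0.003 0;-0.001 0.03 -0.005 0;-0.001 0.03 -0.005 0;-0.001 0.03 -0.005 0;-0.001 0.03 -0.005 0;-0.001 0.03 -0.005 0;-0.001 0.03 -0.005 0;-0.001 0.03 -0.005 0;-0.001 0.03 -0.005 0;-0.001 0.03 -0.005 0;-0.001 0.03 -0.005 0;-0.001 0.03 -0.005 0;-0.001 0.015 -0.003 0;0 0 0 0"
}}

```text
clock: 20.7
position: [0.4692, 0.2244, 0.2307]
ee_rot: [0.03, 0.742, -0.034, 0.669]
ft_force: [-0.2, 0.7, -1.6]
grip_width: 0.27
```

```bash
python3 -c "
from h import *
tip((.459,.2205,.12),0)"
```

```text
clk 20.70 pos [0.4692 0.2244 0.2307] q [ 0.109  0.248 -0.709  1.643  0.106  1.396 -0.705] 
  xax [-0.102  -0.0012 -0.9948] zyaw -5.23 yyaw 84.83 F [-0.2  0.7 -1.6] T [-0.04 -0.14 -0.  ] w 0.270
tip [0.458  0.2258 0.1316] driver axis [0.1145 0.0037 0.9934]
tool delta mm [11.5 -5.1  2.7] world [  1.   -5.3 -11.6] turn -0.091 rad
```

>>> {"fn": "play_rows", "kwargs": {
  "increments": "0.01 -0.0045 0 0;0.01 0 0 0;0 0 0 0"
}}

```text
clock: 21.0
position: [0.4663, 0.2167, 0.2069]
ee_rot: [0.03, 0.742, -0.036, 0.668]
ft_force: [-0.3, -0.4, -1.4]
grip_width: 0.273
```

```bash
python3 -c "
from h import *
tip((.457,.2205,.10),0)
pic('8',(.459,.22,.1),30,[((.459,.2205,.078),(255,0,255))])"
```

```text
clk 21.00 pos [0.4663 0.2167 0.2069] q [ 0.118  0.254 -0.704  1.688  0.111  1.351 -0.701] 
  xax [-0.1048 -0.003  -0.9945] zyaw -5.40 yyaw 84.67 F [-0.3 -0.4 -1.4] T [ 0.01 -0.11  0.02] w 0.273
tip [0.4547 0.2179 0.1079] driver axis [0.1172 0.0055 0.9931]
tool delta mm [7.6 2.9 2.8] world [ 2.3  2.6 -7.9] turn -0.094 rad
scene crop origin 285 118 zoom 6.666666666666667
top crop origin 151 198 zoom 6.666666666666667
```

View pics/p8.png

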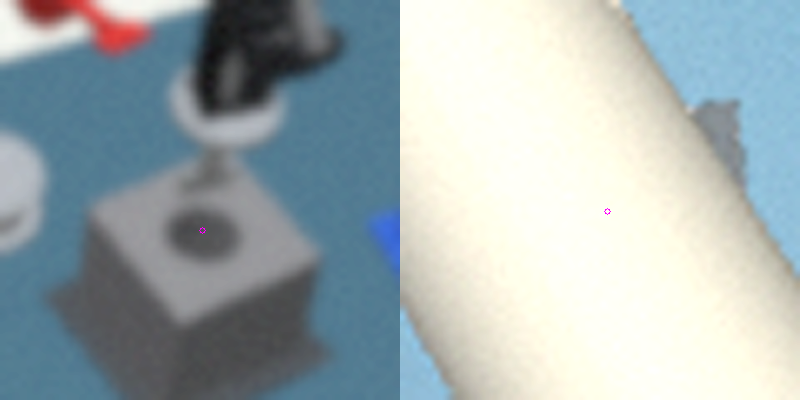

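>>> {"fn": "play_rows", "kwargs": {
  "increments": "0.008 0.001 0.002 0;0.01 0.001 0.002 0;0.01 0 0.001 0;0.01 0 0.001 0"
}}

```text
clock: 21.5
position: [0.4708, 0.218, 0.1684]
ee_rot: [0.032, 0.741, -0.036, 0.67]
ft_force: [0.0, -0.4, -2.1]
grip_width: 0.269
```

```bash
python3 -c "
from h import *
tip((.456,.2205,.022),0)
pic('9',(.459,.22,.1),30,[((.459,.2205,.078),(255,0,255))])"
```

```text
clk 21.50 pos [0.4708 0.218  0.1684] q [ 0.106  0.296 -0.696  1.727  0.141  1.274 -0.72 ] 
  xax [-0.1    -0.0015 -0.995 ] zyaw -5.51 yyaw 84.55 F [ 0.  -0.4 -2.1] T [-0.06 -0.11  0.01] w 0.269
tip [0.4597 0.2194 0.0693] driver axis [0.1125 0.0039 0.9936]
tool delta mm [47.4  1.3  0.9] world [ -3.7   1.1 -47.3] turn -0.096 rad
scene crop origin 285 118 zoom 6.666666666666667
top crop origin 151 198 zoom 6.666666666666667
```

View pics/p9.png

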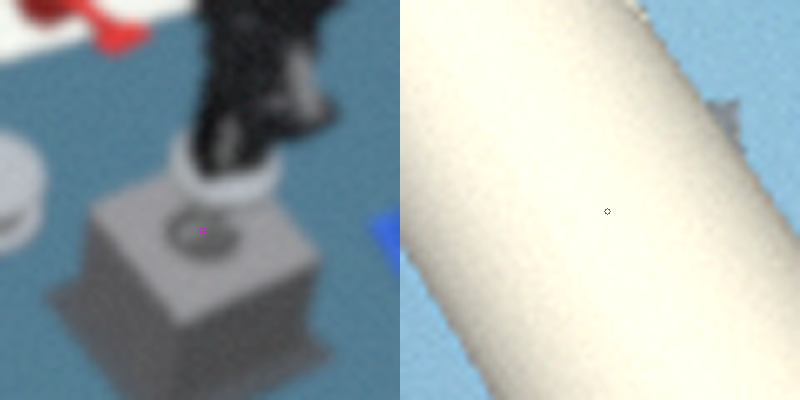

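>>> {"fn": "play_rows", "kwargs": {
  "increments": "0.011 0.0005 0 0;0.011 0.0005 0 0;0.011 0 0 0;0.008 0 0 0"
}}

```text
clock: 22.0
position: [0.4659, 0.219, 0.1244]
ee_rot: [0.031, 0.741, -0.036, 0.67]
ft_force: [0.1, -0.1, -2.3]
grip_width: 0.271
```

```bash
python3 -c "
from h import *
tip((.456,.2205,.016),0)"
```

```text
clk 22.00 pos [0.4659 0.219  0.1244] q [ 0.092  0.336 -0.689  1.782  0.17   1.188 -0.744] 
  xax [-0.101  -0.0017 -0.9949] zyaw -5.49 yyaw 84.58 F [ 0.1 -0.1 -2.3] T [ 0.01 -0.15 -0.01] w 0.271
tip [0.4548 0.2204 0.0253] driver axis [0.1135 0.0041 0.9935]
tool delta mm [9.1 0.3 2.1] world [ 1.2  0.1 -9.3] turn -0.096 rad
```

>>> {"fn": "play_rows", "kwargs": {
  "increments": "0.005 0 0.001 0;0.004 0 0.001 0;0.003 0 0.001 0"
}}

```text
clock: 22.3
position: [0.4667, 0.219, 0.113]
ee_rot: [0.031, 0.742, -0.036, 0.669]
ft_force: [-25.1, -11.7, 65.5]
grip_width: 0.273
```

```bash
python3 -c "
from h import *
tip((.456,.2205,.012),0)"
```

```text
clk 22.30 pos [0.4667 0.219  0.113 ] q [ 0.086  0.354 -0.685  1.788  0.182  1.171 -0.751] 
  xax [-0.1034 -0.0033 -0.9946] zyaw -5.47 yyaw 84.60 F [-25.1 -11.7  65.5] T [-2.88  6.34  0.13] w 0.273
tip [0.4553 0.2202 0.0139] driver axis [0.1159 0.0057 0.9932]
tool delta mm [1.8 0.4 0.9] world [ 0.7  0.3 -1.9] turn -0.096 rad
```

>>> {"fn": "play_rows", "kwargs": {
  "increments": "-0.001 0 0 0;0 0 0 0"
}}

```text
clock: 22.5
position: [0.4674, 0.2195, 0.1154]
ee_rot: [0.031, 0.741, -0.036, 0.67]
ft_force: [-0.1, -0.2, -3.3]
grip_width: 0.268
```

```bash
python3 -c "
from h import *
tip((.456,.2205,.012),0)
pic('10',(.459,.22,.1),30,[((.459,.2205,.078),(255,0,255))])"
```

```text
clk 22.50 pos [0.4674 0.2195 0.1154] q [ 0.086  0.351 -0.685  1.785  0.181  1.174 -0.751] 
  xax [-0.1016 -0.0031 -0.9948] zyaw -5.46 yyaw 84.62 F [-0.1 -0.2 -3.3] T [ 0.02 -0.13 -0.01] w 0.268
tip [0.4562 0.2207 0.0163] driver axis [0.1141 0.0055 0.9935]
tool delta mm [ 4.3 -0.2  0.2] world [-0.2 -0.2 -4.3] turn -0.095 rad
scene crop origin 285 118 zoom 6.666666666666667
top crop origin 151 198 zoom 6.666666666666667
```

View pics/p10.png

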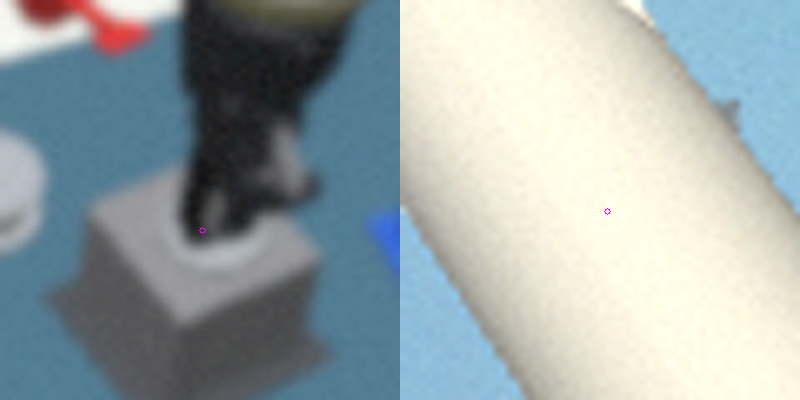

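>>> {"fn": "play_rows", "kwargs": {
  "increments": "0.001 0 0 0;0 0 0 0;0 0 0 0;0 0 0 0;0 0 0 0",
  "hand": 0.1,
  "squeeze": 20
}}

```text
clock: 23.1
position: [0.4673, 0.2192, 0.1134]
ee_rot: [0.031, 0.742, -0.036, 0.669]
ft_force: [-0.3, -0.4, -0.0]
grip_width: 0.449
```

>>> {"fn": "play_rows", "kwargs": {
  "increments": "0 0 0 0;0 0 0 0;0 0 0 0;0 0 0 0;0 0 0 0",
  "hand": -1
}}

```text
clock: 23.6
position: [0.4674, 0.2192, 0.1134]
ee_rot: [0.031, 0.741, -0.036, 0.669]
ft_force: [-0.5, 0.4, -0.0]
grip_width: 0.999
```

```bash
python3 -c "
from h import *
tip((.456,.2205,.012),0)
pic('11',(.459,.22,.1),30,[((.459,.2205,.078),(255,0,255))])"
```

```text
clk 23.60 pos [0.4674 0.2192 0.1134] q [ 0.086  0.354 -0.684  1.787  0.182  1.171 -0.751] 
  xax [-0.1022 -0.0029 -0.9948] zyaw -5.49 yyaw 84.59 F [-0.5  0.4 -0. ] T [-0.01 -0.12 -0.01] w 0.999
tip [0.4561 0.2204 0.0143] driver axis [0.1147 0.0053 0.9934]
tool delta mm [2.3 0.1 0.1] world [-0.1  0.1 -2.3] turn -0.096 rad
scene crop origin 285 118 zoom 6.666666666666667
top crop origin 151 198 zoom 6.666666666666667
```

View pics/p11.png

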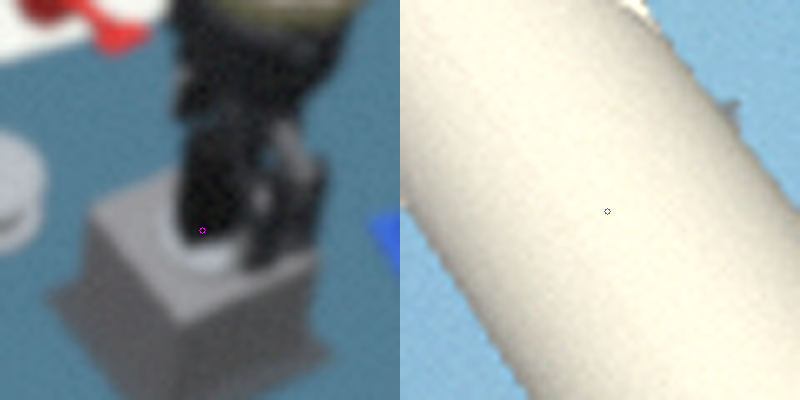

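>>> {"fn": "play_rows", "kwargs": {
  "increments": "-0.01 0 -0.001 0;-0.02 0 -0.002 0;-0.02 0 -0.002 0;-0.03 0 -0.003 0;-0.03 0 -0.003 0;-0.03 0 0 0;0 -0.03 0 0;0 -0.04 0 0;0 -0.04 0 0;0 -0.04 0 0;0 -0.04 0 0;0 -0.04 0 0;0 -0.04 0 0;0 -0.04 0 0;0 -0.04 0 0;0 -0.03 0 0"
}}

```text
clock: 25.3
position: [0.4346, -0.1643, 0.2765]
ee_rot: [0.027, 0.738, -0.03, 0.674]
ft_force: [-0.0, -0.3, -0.4]
grip_width: 1.0
```

```bash
python3 -c "
from h import *
st()
pic('12',(.459,.22,.1),30,[((.459,.2205,.078),(255,0,255))])
for n in('scene','top'): cv2.imwrite('pics/%s12f.png'%n,load(n+'12')['img'])"
```

```text
clk 25.30 pos [ 0.4346 -0.1643  0.2765] q [ 0.612  0.043 -0.374  1.727  0.039  1.462  0.15 ] 
  xax [-0.0909 -0.0013 -0.9959] zyaw -4.65 yyaw 85.39 F [-0.  -0.3 -0.4] T [ 0.05 -0.13  0.02] w 1.000
scene crop origin 285 118 zoom 6.666666666666667
top crop origin 151 198 zoom 6.666666666666667
```

View pics/p12.png

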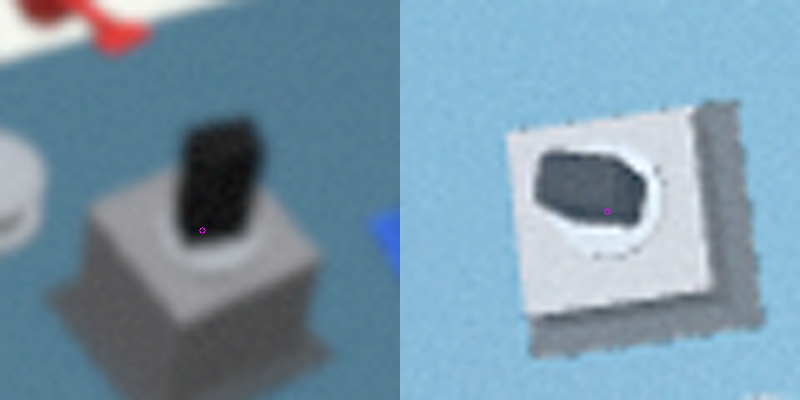

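View pics/top12f.png

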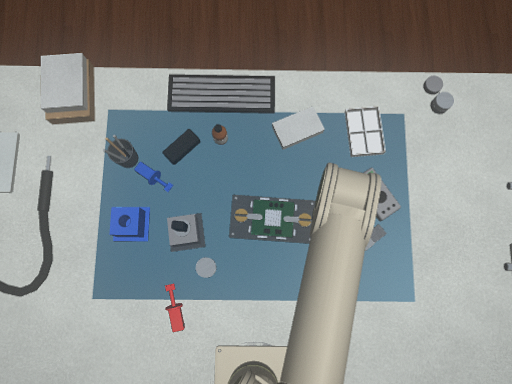

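View pics/scene12f.png

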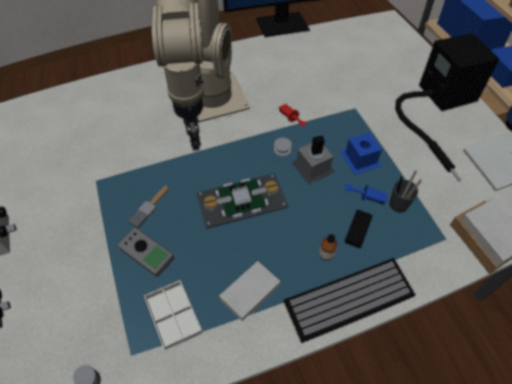

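```bash
python3 -c "
from h import *
out=[]
for n in('scene12','top12'):
    c=load(n); x,y=proj(c,[(.462,.22,.115)])[0].round().astype(int); h=20
    im=cv2.convertScaleAbs(cv2.resize(c['img'][y-h:y+h,x-h:x+h],(400,400),interpolation=cv2.INTER_CUBIC),alpha=1.5)
    C=np.array([.4625,.221]);a=np.radians(84.6);u=np.array([np.cos(a),np.sin(a)]);v=np.array([-u[1],u[0]])
    P=[]
    for z in(.084,.154):
        q=[[*(C+s*.018*u+t*.012*v),z] for s,t in((1,1),(1,-1),(-1,-1),(-1,1))]
        w=((proj(c,q)-[x-h,y-h]+.5)*10).astype(int); cv2.polylines(im,[w],True,(0,0,255) if z<.1 else (0,255,255),1)
    w=((proj(c,[[*(C+.026*np.array([np.cos(k),np.sin(k)])),.084] for k in np.linspace(0,6.28,50)])-[x-h,y-h]+.5)*10).astype(int); cv2.polylines(im,[w],True,(0,255,0),1)
    out.append(im)
cv2.imwrite('pics/p13.png',np.hstack(out))
print(get_obs()['clock'])"
```

```text
25.4
```

View pics/p13.png

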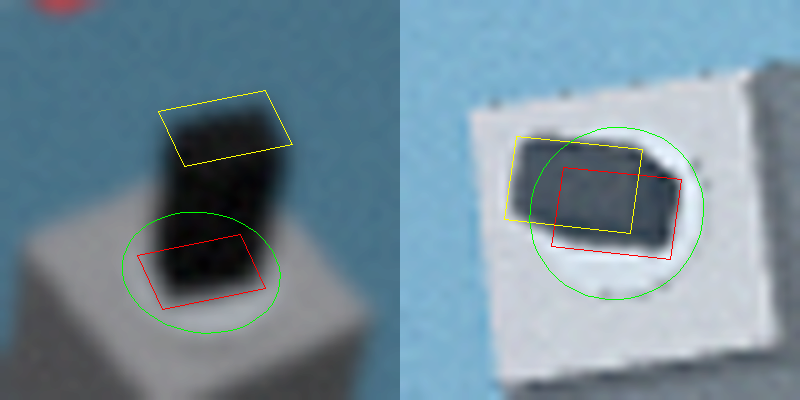

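```bash
python3 -c "
from h import *
out=[]
for n,z in(('scene0',1),('scene12',1)):
    c=load(n); x,y=proj(c,[(.46,.22,.115)])[0].round().astype(int); h=20
    im=cv2.resize(c['img'][y-h:y+h,x-h:x+h],(400,400),interpolation=cv2.INTER_CUBIC); im=(255*(im/255.)**.5).astype(np.uint8)
    out.append(im)
cv2.imwrite('pics/p14.png',np.hstack(out))
np.set_printoptions(linewidth=250)
for n in('scene0','scene12'):
    c=load(n);g=cv2.cvtColor(c['img'],cv2.COLOR_BGR2GRAY)
    m=np.zeros(g.shape,bool); m[130:168,296:336]=1
    for a,ce,l in comps(m&(g<45),60):
        for r in range(130,168):
            xs=np.nonzero(l[r])[0]
            if len(xs): print(n,r,xs.min(),xs.max(),end=' | ')
        print()
"
```

```text
scene0 134 314 316 | scene0 135 314 319 | scene0 136 313 322 | scene0 137 312 323 | scene0 138 312 323 | scene0 139 312 323 | scene0 140 311 323 | scene0 141 311 323 | scene0 142 311 322 | scene0 143 311 322 | scene0 144 311 322 | scene0 145 311 321 | scene0 146 311 321 | scene0 147 311 321 | scene0 148 311 321 | scene0 149 311 320 | scene0 150 311 320 | scene0 151 312 320 | scene0 152 314 319 | scene0 153 317 318 | 
scene12 136 316 322 | scene12 137 314 323 | scene12 138 313 323 | scene12 139 313 324 | scene12 140 312 324 | scene12 141 312 324 | scene12 142 312 324 | scene12 143 312 323 | scene12 144 312 323 | scene12 145 312 323 | scene12 146 312 322 | scene12 147 312 322 | scene12 148 312 322 | scene12 149 312 321 | scene12 150 312 321 | scene12 151 312 321 | scene12 152 312 320 | scene12 153 313 318 |
```

View pics/p14.png

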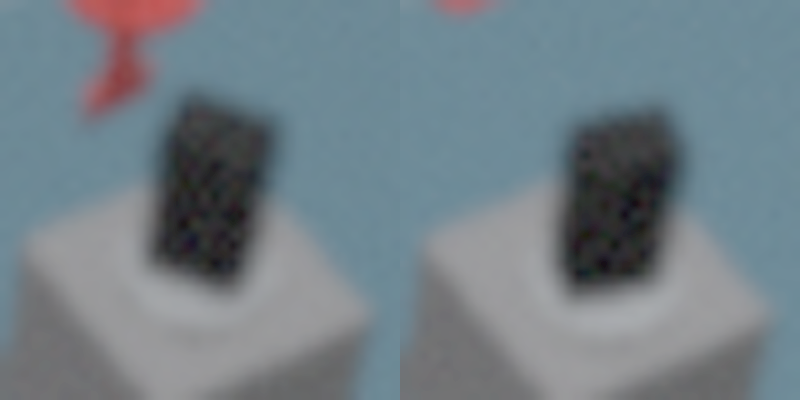

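```bash
python3 -c "
from h import *
print(workorder.hand_in()); print(get_obs()['clock'])"
```

```text
the job is handed in; nothing more can be done
None
the job is handed in; nothing more can be done
```

I turned both clamp screws to their stops with the black-handled driver, left first and then right, put the driver back in its grey stand, and handed the job in at about 25 s.

**Last checks that agreed**
- **Clamps:** the wrist torque rose to 2.1 N m on the left screw and 1.5 N m on the right, against 0.12 N m friction. Both camera views show both toes over the board.
- **Driver:** the flange appears to rest on the stand. The handle's edges lean the same way in the scene picture as before I took it, so I judge it upright. It stands about 3 to 4 mm from where it started, at a different yaw (any yaw should do in the round hole).
- **Robot:** the gripper is clear of everything. The board looks in place, and I saw no bystander moved, though I did not measure them.

**What failed or disagreed**
- **Look-alikes:** the red and blue look-alike drivers stood upright in the first pictures and were lying down in the next ones, at about 4.6 s. The gripper's path did not go near either, so I think they toppled by themselves, but I did not see it happen and cannot rule out the arm. I left them where they lay.
- **Tool tilt:** the tool leaned up to about 6° by the time I returned the driver, because the row moves cannot correct tilt. The driver went into the stand leaning.
- **Contact force:** when the leaning driver's flange met the stand, the force reading rose to about 65 N upward (71 N in all) for one row, below the 120 N wrist limit. I backed off at once, before letting go.
- **Measurement offset:** the camera and the arm disagreed by about 2 mm across the slot. I corrected for it before putting the blade in.

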